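Stack a parcel of books, the lowest one from under the hold-down bar

ROBOT

A 6-joint arm with a two-finger parallel gripper is mounted at the origin on the work surface. World frame = base frame: x ahead of the robot, y to its left, z up, the work surface at z = 0. Lengths are in m, angles in rad, forces in N, time in s.
With the tool pointing down it reaches from about 0.35 to 0.975 m from the base axis. Payload 4.9 kg.
Tool frame: the origin (TCP) lies at the very end of the fingers, on their centre line; the grasp point (between the pads) lies 19 mm behind it; z points along the fingers, y is the direction in which the jaws open and shut (so a half turn about z gives the same grasp; the last joint's range is limited). The gripper opens to 85 mm and grips with 20 to 120 N. Pads are 22 mm wide; open, the fingers measure 114 mm over their backs; the gripper's body (76 mm by 85 mm) begins 54 mm behind the grasp point. The pads swing forward as they close: fully open they stand 13 mm farther back than shut.
Start: joints at [-1.381, 0.053, 1.613, -0, 1.476, -0.119], TCP at [0.19, -0.595, 0.231] pointing down, gripper open.
Joint ranges: [-3.01, 3.01], [-1.01, 2.22], [0.06, 2.58], [-1.02, 4.17], [0.09, 2.62], [-3.14, 3.14]. Speed limits (rad/s): [2.57, 2.57, 3.14, 3.14, 3.14, 3.14].

INTERFACE

Orientations are given as a unit quaternion [w, x, y, z].
In Python, from plant import state, eyes, job_done gives the robot as it stands.
- The arm moves only by the tool apply_moves, never from a script. Its argument "commands" is a list of rows, each an object with "linear": the shift along the tool's x, y, z in m, a list of three; "delta_rot": the turn, a rotation vector about the tool's x, y, z in degrees, a list of three; "fingers": the closure in counts, from 0 (fully open) to 255 (shut). In form: [{"linear": [x, y, z], "delta_rot": [wx, wy, wz], "fingers": fingers}, ...]. A call has exactly 8 rows; each row is the pose to reach, as a shift and turn from the pose commanded when the call began, along the tool's axes at that moment; what a row does not reach only later rows make up. A row lasts 1/10 s, in which the tool goes at most 50 mm and 8.59 degrees, less where a joint would pass 70% of its speed; a pose out of reach is approached as far as the arm can. A call with a gripper value outside its range is refused whole. The fingers move at their own pace and stop on an object; the grip force is fixed at half the most. Time passes only in rows, so rows that repeat a pose let the fingers close, or fill a call up. It gives the time, the measured TCP pose, the force and the opening at its end, in the units of the state.
- state(): the state, without advancing time (a new reading comes with each control period).
- eyes.grab_frame(name): name is "side" or "top"; returns the picture (480x640x3 uint8, red, green, blue); there is no depth.
- eyes.camera_params(name): a dict with "fx", "fy", "cx", "cy" (pixels), "k1" (the pictures are not rectified: a ray, as slopes to the right and down, at radius r is drawn at 1 + k1 r^2 times it, then the intrinsics apply), "position" and "rotation" of the camera in the world. Camera axes: x right, y down, z forward; pixel columns grow to the right and rows downward; lengths in m; the calibration is good to about 2 mm. A picture is of the moment at which its call begins. camera_params takes no time and is no camera call.
- job_done(): hands the job in, once; it reports no verdict.
The state is a dict: "time": time; "joint_pos": joint angles; "joint_vel": joint speeds; "joint_efforts": joint torques, N m; "tool_pos": TCP position; "tool_rot": TCP orientation; "contact_force": force on the tool from outside, world axes, zero at the start; "ft_torque": the same for the moment, N m; "gripper_width": opening from 0.0 (shut) to 1.0 (fully open).
Only numpy, scipy, OpenCV 4.12 (cv2) and the standard library are available. Lean on these libraries where they do the work, as an engineer would, in place of code of your own. Each camera call takes 0.05 s, during which the arm holds its last target.

TASK

Raise the hinged hold-down bar of the wooden book jig until it stops and leave it raised, then draw the freed blue book out from beneath it and lay it flat in the middle of the cork-topped packing board, lengthwise along it. Stack the green book on the blue one and the red book on the green one, each centred and squared with the board, and finally stand the brass weight, knob up, in the middle of the red book. Do not disturb the roll of tape or the mug.

Things in the scene. Friction and masses are not known exactly. Their poses are not given: they have to be found in the camera images.
- jig: Fixed book jig: plywood bed 290 x 110 mm, 12 mm thick, two steel hinge posts 48 mm high. Origin at desk level under the blue book's starting place; x lengthwise towards the hinge, z up. The bed spans x = -160 (open end) to +130 mm; hinge axis along y at x = +90, z = +36 mm. The blue book starts on the bed within 3 mm of the origin, its long side along x.
- bar (a joint): Angle of the hold-down bar, rad: 0 down on the book, growing as its handle rises and swings back (+x of the jig) to the stop at 0.85. Stays where left; about 3 N lifts it. A steel bail: arms at y = +-42 mm of the jig, black cross bar over the book's middle. Raised, it still overhangs the book's hinge end: draw the book out 60 mm or more towards the jig's -x before lifting it.
- bar_grip (a point): Middle of the bar's yellow handle rod: round, 12 mm diameter, 92 mm long, along the jig's y. Down, it lies at x = -50, z = +76 mm of the jig's frame (140 mm before and 40 mm above the hinge axis), 40 mm above the book's top. The arms join its ends; the middle 70 mm is free to pinch from above, fingers either side along the jig's x; the rod can turn between them.
- board: Fixed packing board, black with a cork-coloured top, 200 x 130 mm, 10 mm thick, lying on the desk. Origin at the centre of its underside; x along its long side, z up.
- blue_book_mid (a point): Centre of the blue hardback, 140 (x) x 66 (y) x 24 mm (z), about 0.18 kg, lying flat on the jig's bed under the bar. 20 mm of its end towards the jig's -x stands out past the handle rod.
- green_book_mid (a point): Centre of the green hardback, 115 (x) x 58 (y) x 20 mm (z), about 0.11 kg, lying flat on the desk.
- red_book_mid (a point): Centre of the red hardback, 90 (x) x 50 (y) x 18 mm (z), about 0.07 kg, lying flat on the desk.
- weight_mid (a point): Brass paperweight standing on the desk: a disc 44 mm across and 20 mm high with a round grip knob 23 mm across on a neck, 44 mm high in all, about 0.28 kg. The point is half-way up (22 mm above its foot); the knob's grip part lies 10 to 22 mm above this point. z up.
- tape: Bystander: roll of orange packing tape, 100 mm across, 48 mm high, flat on the desk; origin at the centre of its underside.
- mug: Bystander: white mug without anything in it, 76 mm across, 85 mm high; origin at the centre of its underside.
Things that resemble listed ones, but are neither listed nor needed, are in the scene too. Of the things that look like the part that bears blue_book_mid, the middle-sized one is meant.

How it is judged:
By the outcome, as a careful person would: the job done as asked, in the order asked, and still so for the second after the job is handed in, with the robot touching nothing.
It also fails if it takes over 136 s, if anything falls off the work surface, if the arm or the gripper's body presses on something with over 40 N, if the wrist force passes 120 N, or if a joint passes its speed limit or range.

## Working session

There is one attempt and no reset: what is moved stays moved. The work goes in short steps, Python scripts to look and compute and a tool call to move; the robot and the scene stay as the last step left them, time stands still between calls to the robot, and variables do not carry over. Pictures are saved under pics/ and viewed, and the job is handed in when it is done.

Besides the shell and the picture viewer there is one more tool, called after ">>>" as name([rows], argument=value, ...), one row to a line, values as JSON. apply_moves: Moves the arm, as the interface text tells. Its arguments: {"type":"object","properties":{"commands":{"type":"array","items":{"type":"object","properties":{"linear":{"type":"array","items":{"type":"number"}},"delta_rot":{"type":"array","items":{"type":"number"}},"fingers":{"type":"number"}}}}},"required":["commands"]}

```bash
ls; mkdir -p pics; python3 - <<'E'
from plant import state, eyes
import cv2
print(state())
for n in("side","top"):
    p=eyes.camera_params(n); print(n,p)
    cv2.imwrite(f"pics/{n}0.png",eyes.grab_frame(n)[:,:,::-1])
E
```

```text
pics
{'time': 0.0, 'joint_pos': array([-1.38102469e+00,  5.33671769e-02,  1.61428754e+00, -9.53971582e-06,
        1.47599474e+00, -1.18987030e-01]), 'joint_vel': array([ 0.00020717, -0.00179698,  0.00204958,  0.00097378, -0.00048485,
       -0.00090421]), 'joint_efforts': array([-1.79945723e-04, -3.93676758e+01, -3.70177424e+01, -5.22350956e-05,
        7.04454433e-03,  2.31238550e-05]), 'tool_pos': array([ 0.18981059, -0.5948305 ,  0.23006048]), 'tool_rot': array([-1.02759384e-03,  9.88106566e-01,  1.53767216e-01, -4.11350559e-05]), 'contact_force': array([ 0.49985555, -0.25463322, -0.47265926]), 'ft_torque': array([-0.00697214, -0.01335543,  0.01096369]), 'gripper_width': 1.000355650124612}
side {'fx': 510.32466413363886, 'fy': 510.32466413363886, 'cx': 318.49513826456797, 'cy': 232.1939345225373, 'k1': 0.028814175052809143, 'position': array([0.20863424, 0.84434633, 1.08344299]), 'rotation': array([ 0.07409714, -0.17387647,  0.91788065, -0.34895803])}
top {'fx': 484.9039768551972, 'fy': 484.9039768551972, 'cx': 320.21934537889035, 'cy': 231.91589745788554, 'k1': -0.0030436637283023484, 'position': array([0.37045364, 0.01473414, 1.14738255]), 'rotation': array([ 0.05032297, -0.70300645,  0.70720925, -0.0557189 ])}
```

View pics/top0.png

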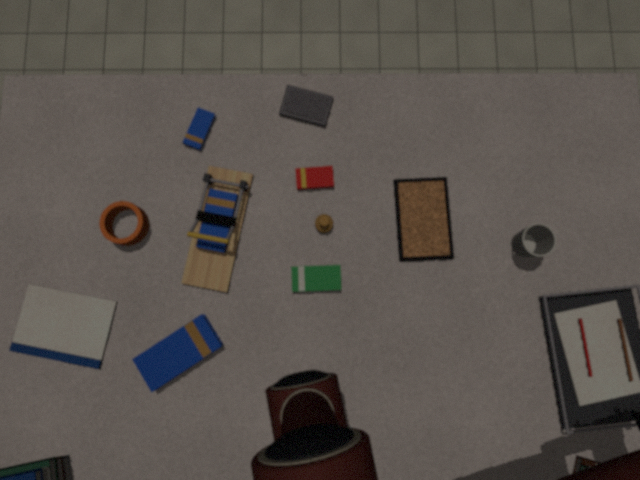

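View pics/side0.png

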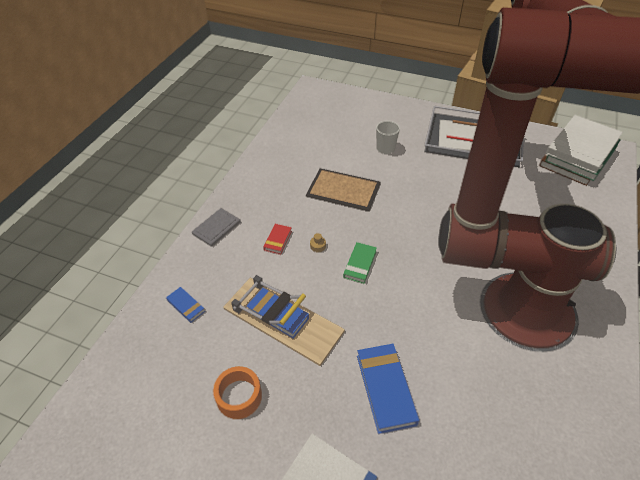

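The top view shows the jig near (218,230), with its hinge end up, the board at (424,218), red book at (315,178), weight at (324,224), green book at (317,279), tape at (124,223) and mug at (535,243). Next I'll enlarge the crops.

```bash
cat > h.py <<'E'
import numpy as np, cv2
from scipy.spatial.transform import Rotation as R
from plant import state, eyes
def q2R(q): return R.from_quat([q[1],q[2],q[3],q[0]]).as_matrix()
def ray(n,u,v):
    p=eyes.camera_params(n); d=np.array([(u-p['cx'])/p['fx'],(v-p['cy'])/p['fy']]); s=d.copy()
    for _ in range(10): s=d/(1+p['k1']*(s@s))
    rot=np.array(p['rotation']); M=q2R(rot) if rot.ndim==1 else rot
    return np.array(p['position']), M@np.array([s[0],s[1],1])
def pt(n,u,v,z):
    o,d=ray(n,u,v); return o+d*(z-o[2])/d[2]
def proj(n,P):
    p=eyes.camera_params(n); c=q2R(p['rotation']).T@(np.array(P)-p['position']); s=c[:2]/c[2]
    s=s*(1+p['k1']*(s@s)); return np.array([s[0]*p['fx']+p['cx'],s[1]*p['fy']+p['cy']])
def crop(f,out,x,y,w,h,k):
    im=f if not isinstance(f,str) else cv2.imread(f)
    im=cv2.resize(im[y:y+h,x:x+w],None,fx=k,fy=k,interpolation=cv2.INTER_CUBIC)
    im=np.clip(im.astype(float)*1.6,0,255).astype(np.uint8)
    for i in range(0,w,10):
        cv2.line(im,(i*k,0),(i*k,6 if (x+i)%50 else 16),(0,255,255),1)
        if (x+i)%20==0: cv2.putText(im,str(x+i),(i*k,26),0,.35,(0,255,255))
    for j in range(0,h,10):
        cv2.line(im,(0,j*k),(6,j*k),(0,255,255),1)
        if (y+j)%20==0: cv2.putText(im,str(y+j),(8,j*k+4),0,.35,(0,255,255))
    cv2.imwrite(out,im)
def tool():
    s=state(); return np.array(s['tool_pos']),q2R(s['tool_rot']),s
E
python3 - <<'E'
from h import *
crop("pics/top0.png","pics/c1.png",170,150,100,150,4) if 0 else None
crop("pics/top0.png","pics/c1.png",170,160,100,140,4)
crop("pics/top0.png","pics/c2.png",280,150,180,140,4)
print(pt("top",218,230,0),pt("top",424,218,0.01))
E
```

```text
[0.54992285 0.24979499 0.        ] [ 0.57470251 -0.24244961  0.01      ]
```

View pics/c1.png

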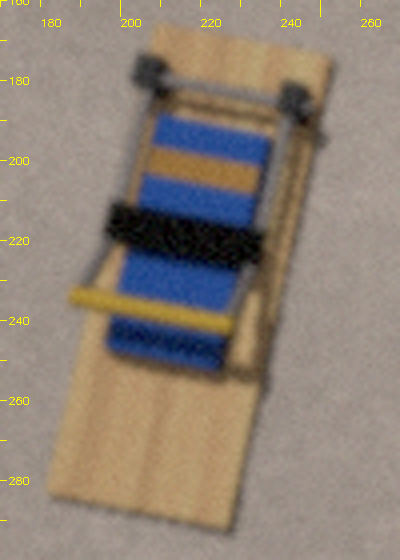

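View pics/c2.png

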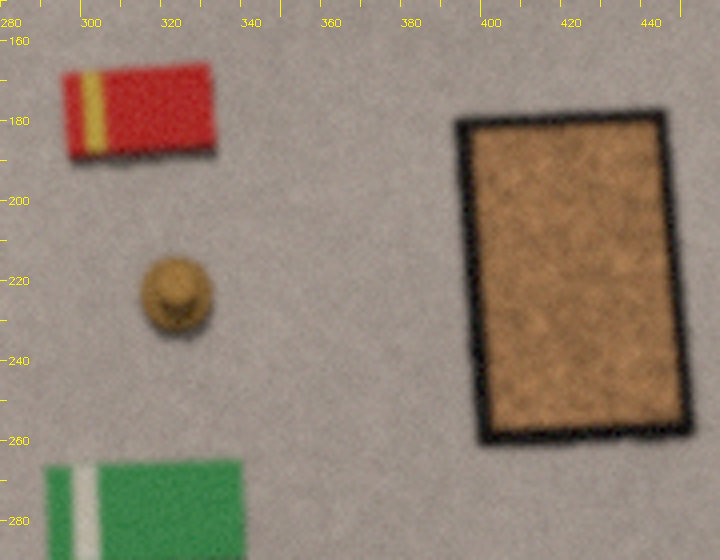

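```bash
cat >> h.py <<'E'
from scipy.optimize import minimize
def boxpts(x,y,yaw,z0,h,L,W):
    c,s=np.cos(yaw),np.sin(yaw)
    return [(x+c*a-s*b,y+s*a+c*b,z) for a in(-L/2,L/2) for b in(-W/2,W/2) for z in(z0,z0+h)]
def sil(n,P,shape=(480,640),k=4):
    q=np.array([proj(n,p) for p in P]); hull=cv2.convexHull(((q+0.5)*16*k).astype(np.int32).reshape(-1,1,2))
    m=np.zeros((shape[0]*k,shape[1]*k),np.uint8); cv2.fillConvexPoly(m,hull,255,shift=4)
    return cv2.resize(m,(shape[1],shape[0]),interpolation=cv2.INTER_AREA)/255.
def fitbox(masks,x0,z0,h,L,W):
    def cost(v): return sum(np.abs(sil(n,boxpts(v[0],v[1],v[2],z0,h,L,W))-m).sum() for n,m in masks.items())
    r=minimize(cost,x0,method='Nelder-Mead',options=dict(initial_simplex=[x0,[x0[0]+.008,x0[1],x0[2]],[x0[0],x0[1]+.008,x0[2]],[x0[0],x0[1],x0[2]+.08]],xatol=1e-4,fatol=.5))
    return r.x,r.fun,sum(m.sum() for m in masks.values())
def cmask(im,col,near,rad):
    # im RGB
    f=im.astype(float)+1; r,g,b=f[...,0],f[...,1],f[...,2]
    m={'red':(r>1.8*b)&(r>60)&(r>1.3*b)&(r>1.15*g)&((r>2.2*g)|((r>1.15*g)&(g>1.8*b))),'green':(g>1.4*r)&(g>1.2*b),'blue':(b>1.4*r)&(b>1.3*g)}[col]
    d=np.zeros(m.shape,bool); u,v=int(near[0]),int(near[1]); d[v-rad:v+rad,u-rad:u+rad]=1
    m=(m&d).astype(np.uint8); m=cv2.morphologyEx(m,cv2.MORPH_CLOSE,np.ones((5,5)))
    n,l,s,_=cv2.connectedComponentsWithStats(m); 
    m=(l==1+np.argmax(s[1:,4])).astype(np.uint8)
    c,_=cv2.findContours(m,0,1); o=np.zeros_like(m); cv2.fillConvexPoly(o,cv2.convexHull(max(c,key=len)),1); return o.astype(float)
def bmask(im,near,rad):
    f=im.astype(float); g=f.mean(2); m=((g<55)|((f[...,0]>1.3*f[...,2])))
    d=np.zeros(m.shape,bool); u,v=map(int,near); d[v-rad:v+rad,u-rad:u+rad]=1
    m=(m&d).astype(np.uint8); m=cv2.morphologyEx(m,cv2.MORPH_CLOSE,np.ones((5,5)))
    n,l,s,_=cv2.connectedComponentsWithStats(m); m=(l==1+np.argmax(s[1:,4])).astype(np.uint8)
    c,_=cv2.findContours(m,0,1); o=np.zeros_like(m); cv2.fillConvexPoly(o,cv2.convexHull(max(c,key=len)),1); return o.astype(float)
E
python3 - <<'E'
from h import *
T=cv2.imread("pics/top0.png")[:,:,::-1];S=cv2.imread("pics/side0.png")[:,:,::-1]
red={'top':cmask(T,'red',(315,178),30),'side':cmask(S,'red',(278,238),25)}
gr={'top':cmask(T,'green',(317,279),40),'side':cmask(S,'green',(360,262),30)}
bd={'top':bmask(T,(424,218),50),'side':bmask(S,(343,189),45)}
for nm,m,z0,h,L,W,x0 in(("red",red,0,.018,.09,.05,None),("green",gr,0,.02,.115,.058,None),("board",bd,0,.01,.2,.13,None)):
  for sub in({'top':m['top']},{'side':m['side']},m):
    p=pt('top',*{'red':(315,178),'green':(317,279),'board':(424,218)}[nm],.01)
    x0=[p[0],p[1],{'red':1.57,'green':1.57,'board':0.05}[nm]]
    print(nm,list(sub),fitbox(sub,x0,z0,h,L,W))
Mv=np.zeros((480,640,3),np.uint8)
for m in(red,gr,bd):
  Mv[...,1]|=(m['top']*255).astype(np.uint8)
E
```

```text
red ['top'] (array([0.67587375, 0.01886623, 1.63501205]), np.float64(76.31372549019608), np.float64(766.0))
red ['side'] (array([0.68139643, 0.01855275, 1.67438686]), np.float64(82.38823529411765), np.float64(485.0))
red ['top', 'side'] (array([0.67776056, 0.01891018, 1.63976805]), np.float64(197.5607843137255), np.float64(1251.0))Traceback (most recent call last):
  File "<stdin>", line 10, in <module>
  File "h.py", line 38, in fitbox
    r=minimize(cost,x0,method='Nelder-Mead',options=dict(initial_simplex=[x0,[x0[0]+.008,x0[1],x0[2]],[x0[0],x0[1]+.008,x0[2]],[x0[0],x0[1],x0[2]+.08]],xatol=1e-4,fatol=.5))
    res = _minimize_neldermead(fun, x0, args, callback, bounds=bounds,
                               **options)
    fxr = func(xr)
    fx = function(np.copy(x), *(wrapper_args + args))
  File "h.py", line 37, in cost
    def cost(v): return sum(np.abs(sil(n,boxpts(v[0],v[1],v[2],z0,h,L,W))-m).sum() for n,m in masks.items())
                        ~~~^^^^^^^^^^^^^^^^^^^^^^^^^^^^^^^^^^^^^^^^^^^^^^^^^^^^^^^^^^^^^^^^^^^^^^^^^^^^^^^^^
  File "h.py", line 37, in <genexpr>
    def cost(v): return sum(np.abs(sil(n,boxpts(v[0],v[1],v[2],z0,h,L,W))-m).sum() for n,m in masks.items())
                                   ~~~^^^^^^^^^^^^^^^^^^^^^^^^^^^^^^^^^^^
  File "h.py", line 33, in sil
    q=np.array([proj(n,p) for p in P]); hull=cv2.convexHull(((q+0.5)*16*k).astype(np.int32).reshape(-1,1,2))
                ~~~~^^^^^
  File "h.py", line 13, in proj
    p=eyes.camera_params(n); c=q2R(p['rotation']).T@(np.array(P)-p['position']); s=c[:2]/c[2]
ValueError: time passes only in moves, steps and waits
```

```bash
python3 - <<'E'
from plant import eyes
import json
d={n:{k:(v.tolist() if hasattr(v,'tolist') else v) for k,v in eyes.camera_params(n).items()} for n in("top","side")}
json.dump(d,open("cal.json","w"))
E
sed -i 's/eyes.camera_params(n)/CAL[n]/; s/^import numpy as np, cv2/import numpy as np, cv2, json\nCAL=json.load(open("\.\/cal.json"))/' h.py
python3 - <<'E'
from h import *
crop("pics/side0.png","pics/c3.png",220,260,130,110,6)
crop("pics/side0.png","pics/c4.png",255,165,135,115,5)
crop("pics/top0.png","pics/c5.png",282,155,70,140,4)
T=cv2.imread("pics/top0.png")[:,:,::-1];S=cv2.imread("pics/side0.png")[:,:,::-1]
print(T[160:200,315]);print(T[178,290:300])
E
```

```text
[[ 96  90  86]
 [100  93  89]
 [101  94  88]
 [ 97  89  85]
 [100  92  86]
 [102  89  84]
 [105  75  72]
 [106  52  49]
 [106  32  29]
 [105  29  26]
 [106  24  24]
 [109  31  28]
 [110  33  31]
 [108  24  24]
 [106  23  23]
 [104  18  16]
 [107  25  23]
 [108  27  24]
 [109  27  25]
 [107  25  25]
 [107  26  23]
 [108  33  29]
 [107  26  21]
 [106  20  22]
 [103  23  18]
 [104  25  21]
 [ 91  21  17]
 [ 73  23  21]
 [ 55  30  27]
 [ 53  42  39]
 [ 62  57  54]
 [ 81  74  71]
 [ 93  87  81]
 [100  93  88]
 [ 98  90  85]
 [ 97  90  85]
 [ 99  92  86]
 [ 98  89  83]
 [ 97  89  85]
 [ 97  90  84]]
[[100  92  87]
 [ 97  90  84]
 [ 99  93  88]
 [ 97  92  85]
 [ 98  87  81]
 [102  77  72]
 [105  53  52]
 [104  32  26]
 [106  28  25]
 [109  34  28]]
```

View pics/c3.png

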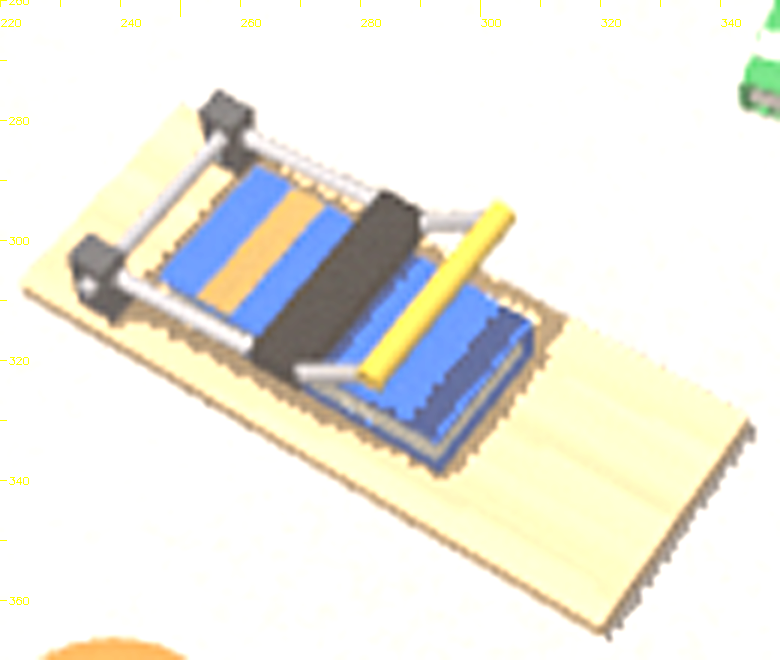

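View pics/c4.png

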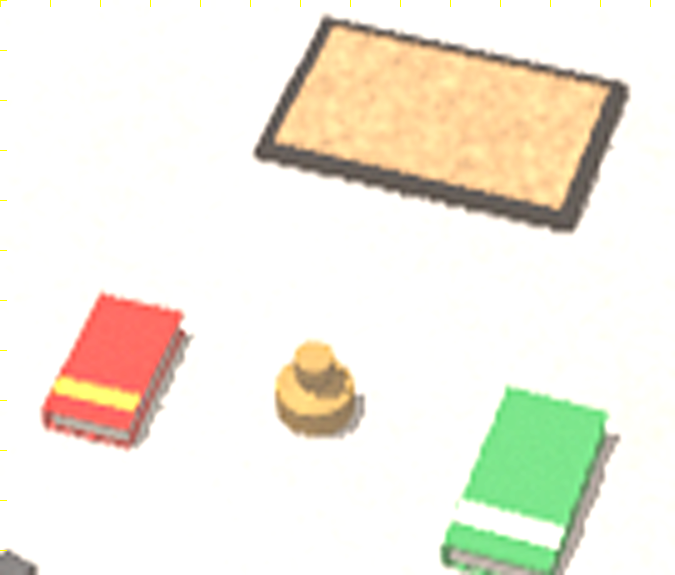

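View pics/c5.png

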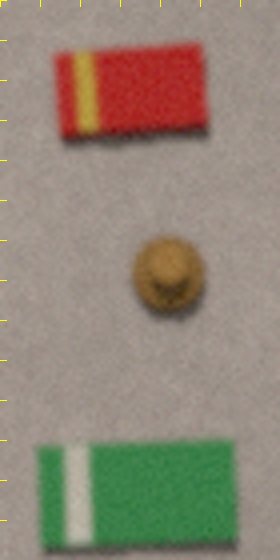

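```bash
cat >> h.py <<'E'
from scipy.optimize import least_squares
def corners(n,z,L,W,pts,ox,oy,k,label=''):
    """pts: crop pixels of corners in order; x-axis ends: pts[0],pts[1] one end? fit rectangle: order (-L,-W),(-L,+W),(+L,+W),(+L,-W) up to mirrored"""
    Q=np.array([pt(n,(a+.5)/k-.5+ox,(b+.5)/k-.5+oy,z)[:2] for a,b in pts])
    side=[np.linalg.norm(Q[i]-Q[(i+1)%4]) for i in range(4)]
    B=np.array([(-L/2,-W/2),(-L/2,W/2),(L/2,W/2),(L/2,-W/2)])
    best=None
    for m in(1,-1):
        Bm=B*[1,m]; A=Q-Q.mean(0); H=Bm.T@A; a=np.arctan2(H[0,1]-H[1,0],H[0,0]+H[1,1])
        c,s=np.cos(a),np.sin(a); e=np.abs(Bm@np.array([[c,s],[-s,c]])-A).max()
        if best is None or e<best[1]: best=(a,e)
    print(label,n,'ctr',Q.mean(0).round(4),'yaw',round(float(np.degrees(best[0])),2),'maxerr',round(best[1],4),'sides',np.round(side,4))
    return Q
E
python3 - <<'E'
from h import *
corners('top',.018,.09,.05,[(63,74),(70,153),(216,147),(210,64)],280,150,4,'red')
corners('side',.018,.09,.05,[(102,294),(183,316),(131,433),(47,410)],255,165,5,'red')
corners('top',.02,.115,.058,[(37,446),(43,549),(238,542),(234,441)],282,155,4,'green')
corners('side',.02,.115,.058,[(508,388),(607,412),(549,572),(446,545)],255,165,5,'green')
corners('top',.012,.29,.11,[(155,27),(333,60),(230,530),(50,493)],170,160,4,'bed')
corners('side',.012,.29,.11,[(182,105),(24,288),(602,630),(752,428)],220,260,6,'bed')
T=cv2.imread("pics/top0.png")[:,:,::-1];S=cv2.imread("pics/side0.png")[:,:,::-1]
bd={'top':bmask(T,(424,218),50),'side':bmask(S,(343,189),45)}
for sub in({'top':bd['top']},{'side':bd['side']},bd):
    print('board',list(sub),fitbox(sub,[.575,-.242,.05],0,.01,.2,.13))
# yellow rod z=.076 ends top
for a in((72,297),(232,325)): print('rod top',pt('top',(a[0]+.5)/4-.5+170,(a[1]+.5)/4-.5+160,.08))
for a in((505,208),(370,375)): print('rod side',pt('side',(a[0]+.5)/6-.5+220,(a[1]+.5)/6-.5+260,.078))
# weight: knob top z=.044
print('wt',pt('top',(170+.5)/4-.5+282,(268)/4-.5+155,.04),pt('side',314/5-.5+255,358/5-.5+165,.04), pt('top',169/4-.5+282,275/4-.5+155,.01))
E
```

```text
red top ctr [0.6745 0.0182] yaw -86.75 maxerr 0.0017 sides [0.0489 0.0873 0.0513 0.0886]
red side ctr [0.6754 0.0229] yaw 94.5 maxerr 0.0018 sides [0.05   0.0891 0.0498 0.0898]
green top ctr [0.4325 0.0157] yaw -88.37 maxerr 0.0017 sides [0.0596 0.1126 0.0584 0.1146]
green side ctr [0.4353 0.0197] yaw 92.52 maxerr 0.0014 sides [0.0558 0.1139 0.0555 0.1137]
bed top ctr [0.553  0.2479] yaw 168.95 maxerr 0.0027 sides [0.1097 0.2861 0.1074 0.2847]
bed side ctr [0.5551 0.2549] yaw 168.34 maxerr 0.0024 sides [0.1098 0.2863 0.1059 0.2924]
board ['top'] (array([ 0.57409459, -0.24030516,  0.04047058]), np.float64(91.52941176470588), np.float64(4605.0))
board ['side'] (array([ 0.57639453, -0.24023521,  0.02220703]), np.float64(188.478431372549), np.float64(1921.0))
board ['top', 'side'] (array([ 0.5740812 , -0.24004685,  0.04125943]), np.float64(281.92941176470583), np.float64(6526.0))
rod top [0.52906186 0.30057185 0.08      ]
rod top [0.51288888 0.21148136 0.08      ]
rod side [0.51497445 0.21198936 0.078     ]
rod side [0.53303345 0.30136806 0.078     ]
wt [ 0.56227973 -0.00349746  0.04      ] [ 0.56662865 -0.00181766  0.04      ] [ 0.56325713 -0.00306668  0.01      ]
```

```bash
cat >> h.py <<'E'
def go(x,y,z,yaw):
    p,M,s=tool(); a=np.radians(yaw); c,sn=np.cos(a),np.sin(a)
    G=np.array([[c,sn,0],[sn,-c,0],[0,0,-1]])
    print('lin',(M.T@(np.array([x,y,z])-p)).round(4).tolist(),'rot',np.degrees(R.from_matrix(M.T@G).as_rotvec()).round(2).tolist(), '| t',round(s['time'],2))
def st():
    p,M,s=tool(); print('pos',p.round(4),'yaw',round(float(np.degrees(np.arctan2(M[1,0],M[0,0]))),2),'tilt',np.degrees(np.arccos(-M[2,2])).round(2),'F',s['contact_force'].round(1),'w',round(s['gripper_width'],3),'t',round(s['time'],2),'j6',s['joint_pos'][5].round(2))
E
python3 -c "
from h import *
st();go(.521,.2565,.20,78.7)"
```

```text
pos [ 0.1898 -0.5949  0.2302] yaw 17.69 tilt 0.11 F [ 0.9 -1.1 -0.2] w 0.999 t 0.1 j6 -0.12
lin [0.5742, -0.7104, 0.0316] rot [-0.09, -0.07, -61.01] | t 0.1
```

>>> apply_moves([
  {"linear": [0.574,-0.71,0],"delta_rot": [0,0,-61],"fingers": 120},
  {"linear": [0.574,-0.71,0],"delta_rot": [0,0,-61],"fingers": 120},
  {"linear": [0.574,-0.71,0],"delta_rot": [0,0,-61],"fingers": 120},
  {"linear": [0.574,-0.71,0],"delta_rot": [0,0,-61],"fingers": 120},
  {"linear": [0.574,-0.71,0],"delta_rot": [0,0,-61],"fingers": 120},
  {"linear": [0.574,-0.71,0],"delta_rot": [0,0,-61],"fingers": 120},
  {"linear": [0.574,-0.71,0],"delta_rot": [0,0,-61],"fingers": 120},
  {"linear": [0.574,-0.71,0],"delta_rot": [0,0,-61],"fingers": 120},
])

```text
time: 0.9
tool_pos: [0.335, -0.2206, 0.2309]
tool_rot: [0.0, 0.773, 0.635, 0.0]
contact_force: [0.9, 0.6, 0.9]
gripper_width: 0.531
```

```bash
python3 -c "
from h import *
st();go(.521,.2565,.20,78.7)"
```

```text
pos [ 0.335  -0.2206  0.2309] yaw 78.8 tilt 0.01 F [0.9 0.6 0.9] w 0.531 t 0.9 j6 -0.57
lin [0.5042, 0.0898, 0.031] rot [0.01, -0.01, 0.1] | t 0.9
```

>>> apply_moves([
  {"linear": [0.504,0.09,0],"delta_rot": [0,0,0],"fingers": 120},
  {"linear": [0.504,0.09,0],"delta_rot": [0,0,0],"fingers": 120},
  {"linear": [0.504,0.09,0],"delta_rot": [0,0,0],"fingers": 120},
  {"linear": [0.504,0.09,0],"delta_rot": [0,0,0],"fingers": 120},
  {"linear": [0.504,0.09,0],"delta_rot": [0,0,0],"fingers": 120},
  {"linear": [0.504,0.09,0],"delta_rot": [0,0,0],"fingers": 120},
  {"linear": [0.504,0.09,0],"delta_rot": [0,0,0],"fingers": 120},
  {"linear": [0.504,0.09,0],"delta_rot": [0,0,0],"fingers": 120},
])

```text
time: 1.7
tool_pos: [0.4812, 0.152, 0.2309]
tool_rot: [0.0, 0.773, 0.634, -0.0]
contact_force: [1.1, -0.8, 0.4]
gripper_width: 0.53
```

```bash
python3 -c "
from h import *
st();go(.521,.2565,.11,78.7)"
```

```text
pos [0.4812 0.152  0.2309] yaw 78.74 tilt 0.02 F [ 1.1 -0.8  0.4] w 0.53 t 1.7 j6 0.36
lin [0.1103, 0.0186, 0.1209] rot [-0.0, 0.02, 0.04] | t 1.7
```

>>> apply_moves([
  {"linear": [0.05,0.009,0],"delta_rot": [0,0,0],"fingers": 120},
  {"linear": [0.1,0.017,0],"delta_rot": [0,0,0],"fingers": 120},
  {"linear": [0.11,0.0185,0.03],"delta_rot": [0,0,0],"fingers": 120},
  {"linear": [0.11,0.0185,0.07],"delta_rot": [0,0,0],"fingers": 120},
  {"linear": [0.11,0.0185,0.11],"delta_rot": [0,0,0],"fingers": 120},
  {"linear": [0.11,0.0185,0.121],"delta_rot": [0,0,0],"fingers": 120},
  {"linear": [0.11,0.0185,0.121],"delta_rot": [0,0,0],"fingers": 120},
  {"linear": [0.11,0.0185,0.121],"delta_rot": [0,0,0],"fingers": 120},
])

```text
time: 2.5
tool_pos: [0.522, 0.2541, 0.1122]
tool_rot: [0.0, 0.773, 0.634, 0.001]
contact_force: [0.1, -0.9, 1.0]
gripper_width: 0.525
```

```bash
python3 -c "
from h import *
st();go(.521,.2565,.057,78.7)
cv2.imwrite('pics/s1.png',eyes.grab_frame('side')[:,:,::-1]); cv2.imwrite('pics/t1.png',eyes.grab_frame('top')[:,:,::-1])
crop('pics/s1.png','pics/s1c.png',200,200,160,150,4)
"
```

```text
pos [0.522  0.2541 0.1122] yaw 78.67 tilt 0.14 F [ 0.1 -0.9  1. ] w 0.525 t 2.5 j6 0.52
lin [0.0021, -0.0015, 0.0552] rot [0.12, -0.07, -0.03] | t 2.5
```

View pics/s1c.png

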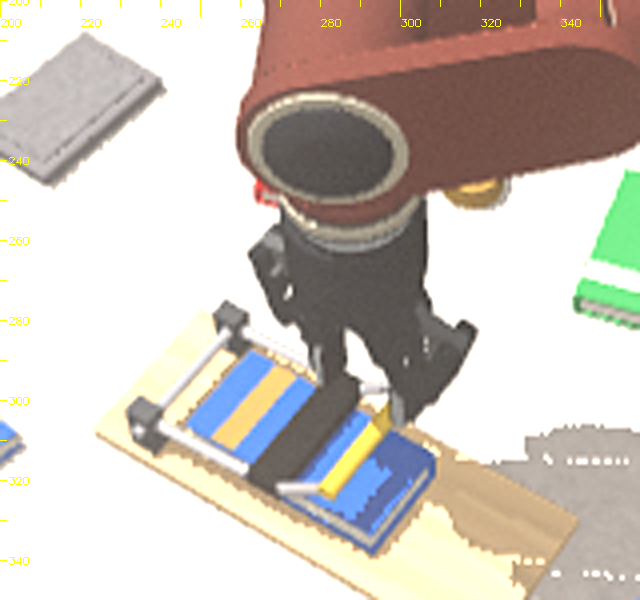

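Rod at (291,310) lies between the fingertips (~(283,292) and (300,305)), which are still above it. I'll descend and pinch.

>>> apply_moves([
  {"linear": [0.002,-0.0015,0.02],"delta_rot": [0,0,0],"fingers": 120},
  {"linear": [0.002,-0.0015,0.04],"delta_rot": [0,0,0],"fingers": 120},
  {"linear": [0.002,-0.0015,0.054],"delta_rot": [0,0,0],"fingers": 120},
  {"linear": [0.002,-0.0015,0.054],"delta_rot": [0,0,0],"fingers": 160},
  {"linear": [0.002,-0.0015,0.054],"delta_rot": [0,0,0],"fingers": 200},
  {"linear": [0.002,-0.0015,0.054],"delta_rot": [0,0,0],"fingers": 240},
  {"linear": [0.002,-0.0015,0.054],"delta_rot": [0,0,0],"fingers": 240},
  {"linear": [0.002,-0.0015,0.054],"delta_rot": [0,0,0],"fingers": 240},
])

```text
time: 3.4
tool_pos: [0.5208, 0.2565, 0.0576]
tool_rot: [0.0, 0.773, 0.634, 0.001]
contact_force: [0.4, -0.2, 1.2]
gripper_width: 0.118
```

```bash
python3 -c "
from h import *
st()
M=tool()[1]; print(M.round(3))
"
```

```text
pos [0.5208 0.2565 0.0576] yaw 78.69 tilt 0.14 F [ 0.4 -0.2  1.2] w 0.118 t 3.4 j6 0.53
[[ 0.196  0.981  0.002]
 [ 0.981 -0.196  0.001]
 [ 0.001  0.002 -1.   ]]
```

```bash
python3 -c "
import numpy as np
r=np.hypot(.14,.04);p0=np.arctan2(.04,-.14)
for t in np.r_[np.arange(.1,.81,.1),.85,.87]: p=p0-t; print(round(t,2),round(r*np.cos(p)+.14,4),round(-(r*np.sin(p)-.04),4))"
```

```text
0.1 0.0047 -0.0138
0.2 0.0107 -0.027
0.3 0.0181 -0.0396
0.4 0.0266 -0.0514
0.5 0.0363 -0.0622
0.6 0.047 -0.0721
0.7 0.0587 -0.0808
0.8 0.0712 -0.0883
0.85 0.0777 -0.0916
0.87 0.0803 -0.0928
```

>>> apply_moves([
  {"linear": [0,0.0047,-0.0138],"delta_rot": [0,0,0],"fingers": 240},
  {"linear": [0,0.0107,-0.027],"delta_rot": [0,0,0],"fingers": 240},
  {"linear": [0,0.0181,-0.0396],"delta_rot": [0,0,0],"fingers": 240},
  {"linear": [0,0.0266,-0.0514],"delta_rot": [0,0,0],"fingers": 240},
  {"linear": [0,0.0363,-0.0622],"delta_rot": [0,0,0],"fingers": 240},
  {"linear": [0,0.047,-0.0721],"delta_rot": [0,0,0],"fingers": 240},
  {"linear": [0,0.0587,-0.0808],"delta_rot": [0,0,0],"fingers": 240},
  {"linear": [0,0.0587,-0.0808],"delta_rot": [0,0,0],"fingers": 240},
])

```text
time: 4.2
tool_pos: [0.5784, 0.2449, 0.1407]
tool_rot: [-0.0, 0.773, 0.634, 0.0]
contact_force: [-6.3, 0.9, 8.2]
gripper_width: 0.114
```

```bash
python3 -c "
from h import *
st()
"
```

```text
pos [0.5784 0.2449 0.1407] yaw 78.68 tilt 0.05 F [-6.3  0.9  8.2] w 0.114 t 4.2 j6 0.48
```

>>> apply_moves([
  {"linear": [0,0.0062,-0.004],"delta_rot": [0,0,0],"fingers": 240},
  {"linear": [0,0.0125,-0.0075],"delta_rot": [0,0,0],"fingers": 240},
  {"linear": [0,0.019,-0.0105],"delta_rot": [0,0,0],"fingers": 240},
  {"linear": [0,0.0205,-0.0115],"delta_rot": [0,0,0],"fingers": 240},
  {"linear": [0,0.022,-0.012],"delta_rot": [0,0,0],"fingers": 240},
  {"linear": [0,0.022,-0.012],"delta_rot": [0,0,0],"fingers": 240},
  {"linear": [0,0.022,-0.012],"delta_rot": [0,0,0],"fingers": 240},
  {"linear": [0,0.022,-0.012],"delta_rot": [0,0,0],"fingers": 240},
])

```text
time: 5.0
tool_pos: [0.5963, 0.2413, 0.1515]
tool_rot: [-0.003, 0.773, 0.634, -0.003]
contact_force: [-12.7, 2.8, 9.9]
gripper_width: 0.12
```

```bash
python3 -c "
from h import *
st()
"
```

```text
pos [0.5963 0.2413 0.1515] yaw 78.73 tilt 0.45 F [-12.7   2.8   9.9] w 0.12 t 5.0 j6 0.46
```

>>> apply_moves([
  {"linear": [0,0,0],"delta_rot": [0,0,0],"fingers": 180},
  {"linear": [0,0,0],"delta_rot": [0,0,0],"fingers": 120},
  {"linear": [0,0,0],"delta_rot": [0,0,0],"fingers": 120},
  {"linear": [0,0,0],"delta_rot": [0,0,0],"fingers": 120},
  {"linear": [0,0,-0.03],"delta_rot": [0,0,0],"fingers": 120},
  {"linear": [0,0,-0.07],"delta_rot": [0,0,0],"fingers": 120},
  {"linear": [0,-0.03,-0.08],"delta_rot": [0,0,0],"fingers": 120},
  {"linear": [0,-0.08,-0.08],"delta_rot": [0,0,0],"fingers": 60},
])

```text
time: 5.8
tool_pos: [0.523, 0.2559, 0.2328]
tool_rot: [0.001, 0.774, 0.633, 0.003]
contact_force: [-0.1, 0.1, 1.3]
gripper_width: 0.682
```

```bash
python3 -c "
from h import *
st()
go(.45,.17,.2,168.7)
"
```

```text
pos [0.523  0.2559 0.2328] yaw 78.54 tilt 0.38 F [-0.1  0.1  1.3] w 0.682 t 5.8 j6 0.53
lin [-0.0987, -0.0547, 0.0322] rot [0.4, 0.14, -90.16] | t 5.8
```

>>> apply_moves([
  {"linear": [0,-0.04,0],"delta_rot": [0.4,0.1,-90],"fingers": 0},
  {"linear": [-0.1,-0.15,0],"delta_rot": [0.4,0.1,-90],"fingers": 0},
  {"linear": [-0.1,-0.15,0],"delta_rot": [0.4,0.1,-90],"fingers": 0},
  {"linear": [-0.1,-0.15,0],"delta_rot": [0.4,0.1,-90],"fingers": 0},
  {"linear": [-0.1,-0.15,0],"delta_rot": [0.4,0.1,-90],"fingers": 0},
  {"linear": [-0.1,-0.15,0],"delta_rot": [0.4,0.1,-90],"fingers": 0},
  {"linear": [-0.1,-0.15,0],"delta_rot": [0.4,0.1,-90],"fingers": 0},
  {"linear": [-0.1,-0.15,0],"delta_rot": [0.4,0.1,-90],"fingers": 0},
])

```text
time: 6.6
tool_pos: [0.3538, 0.1871, 0.2294]
tool_rot: [-0.002, 0.277, 0.961, -0.001]
contact_force: [0.3, -0.5, 0.3]
gripper_width: 0.998
```

```bash
python3 -c "
from h import *
st()
cv2.imwrite('pics/s2.png',eyes.grab_frame('side')[:,:,::-1]); cv2.imwrite('pics/t2.png',eyes.grab_frame('top')[:,:,::-1])
crop('pics/s2.png','pics/s2c.png',210,230,150,140,5)
crop('pics/t2.png','pics/t2c.png',170,150,110,140,4)
"
```

```text
pos [0.3538 0.1871 0.2294] yaw 147.78 tilt 0.25 F [ 0.3 -0.5  0.3] w 0.998 t 6.6 j6 -0.71
```

View pics/s2c.png

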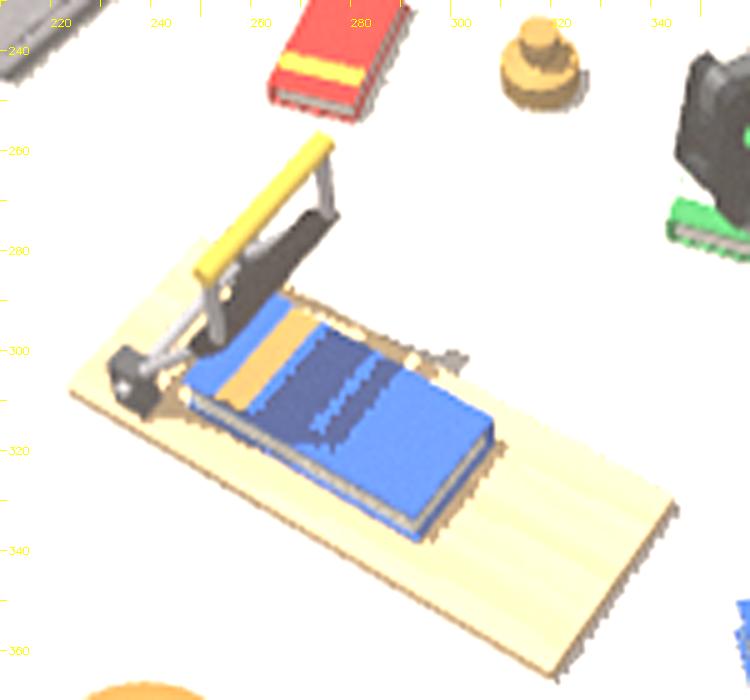

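View pics/t2c.png

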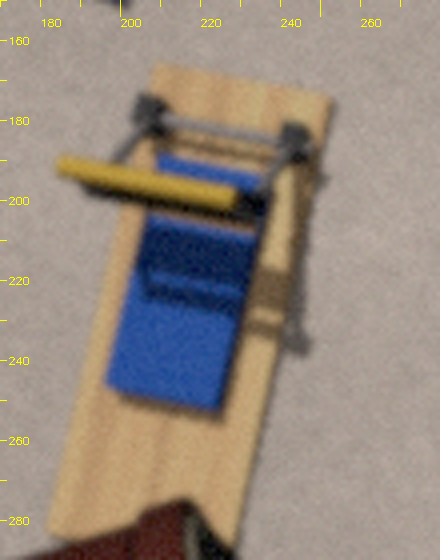

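The bar is now raised, with the handle at (235,270) in the side view, and the book's end is free. I'll measure the book's near end.

```bash
python3 -c "
from h import *
a=[pt('side',x/5-.4+210,y/5-.4+230,.036) for x,y in((413,524),(493,421))]
b=[pt('top',x/4-.4+170,y/4-.4+150,.036) for x,y in((105,383),(217,410))]
d=np.array([np.cos(np.radians(-11.3)),np.sin(np.radians(-11.3)),0])
for q in(a,b): print(q, np.linalg.norm(q[0]-q[1]), np.degrees(np.arctan2(*(q[1]-q[0])[1::-1])), (q[0]+q[1])/2+.07*d, (q[0]+q[1])/2+.025*d)
go(.5246,.2564,.1,168.7)
"
```

```text
[array([0.50885308, 0.29972296, 0.036     ]), array([0.49563146, 0.23414382, 0.036     ])] 0.06689869370760547 -101.3987842522816 [0.5708853  0.25321716 0.036     ] [0.52675764 0.26203474 0.036     ]
[array([0.50876166, 0.29251122, 0.036     ]), array([0.4927596 , 0.22769378, 0.036     ])] 0.06676350286417487 -103.86781302712531 [0.56940365 0.24638627 0.036     ] [0.52527599 0.25520385 0.036     ]
lin [-0.107, 0.1507, 0.1284] rot [-0.16, -0.23, -21.29] | t 6.7
```

>>> apply_moves([
  {"linear": [-0.035,0.05,0],"delta_rot": [-0.2,-0.2,-8],"fingers": 0},
  {"linear": [-0.07,0.1,0],"delta_rot": [-0.2,-0.2,-16],"fingers": 0},
  {"linear": [-0.107,0.152,0.03],"delta_rot": [-0.2,-0.2,-21.3],"fingers": 0},
  {"linear": [-0.107,0.152,0.08],"delta_rot": [-0.2,-0.2,-21.3],"fingers": 0},
  {"linear": [-0.107,0.152,0.13],"delta_rot": [-0.2,-0.2,-21.3],"fingers": 0},
  {"linear": [-0.107,0.152,0.165],"delta_rot": [-0.2,-0.2,-21.3],"fingers": 0},
  {"linear": [-0.107,0.152,0.165],"delta_rot": [-0.2,-0.2,-21.3],"fingers": 0},
  {"linear": [-0.107,0.152,0.165],"delta_rot": [-0.2,-0.2,-21.3],"fingers": 0},
])

```text
time: 7.5
tool_pos: [0.5236, 0.2573, 0.0616]
tool_rot: [-0.002, 0.099, 0.995, -0.0]
contact_force: [-0.4, 0.5, 0.2]
gripper_width: 1.001
```

```bash
python3 -c "
from h import *
st();go(.525,.258,.015,168.7)
cv2.imwrite('pics/s3.png',eyes.grab_frame('side')[:,:,::-1]); 
crop('pics/s3.png','pics/s3c.png',210,200,160,150,4)
for p in((.525,.258,.064),):
  for s in(-1,1): print(proj('side',np.array(p)+s*.0425*np.array([.196,.981,0])))
"
```

```text
pos [0.5236 0.2573 0.0616] yaw 168.64 tilt 0.27 F [-0.4  0.5  0.2] w 1.001 t 7.5 j6 -1.04
lin [-0.0014, 0.001, 0.0466] rot [-0.07, -0.26, -0.06] | t 7.5
[302.61011048 298.78855601]
[281.85218658 324.7116458 ]
```

View pics/s3c.png

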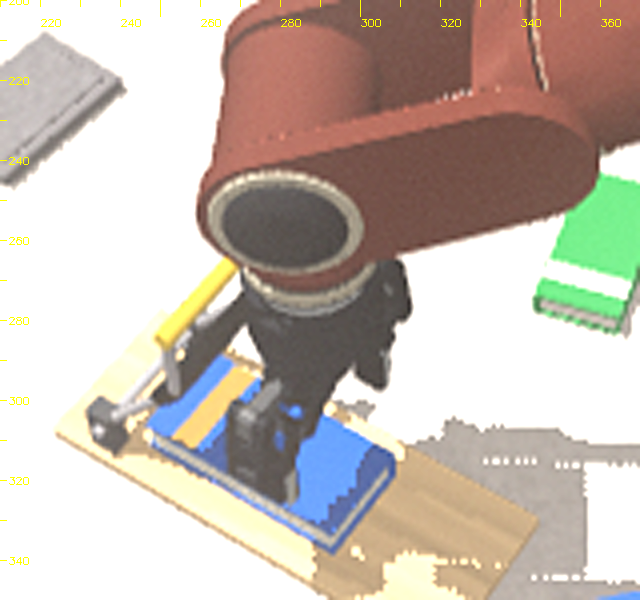

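>>> apply_moves([
  {"linear": [-0.001,0.001,0.012],"delta_rot": [0,-0.2,0],"fingers": 0},
  {"linear": [-0.001,0.001,0.022],"delta_rot": [0,-0.2,0],"fingers": 0},
  {"linear": [-0.001,0.001,0.03],"delta_rot": [0,-0.2,0],"fingers": 0},
  {"linear": [-0.001,0.001,0.036],"delta_rot": [0,-0.2,0],"fingers": 0},
  {"linear": [-0.001,0.001,0.042],"delta_rot": [0,-0.2,0],"fingers": 0},
  {"linear": [-0.001,0.001,0.045],"delta_rot": [0,-0.2,0],"fingers": 0},
  {"linear": [-0.001,0.001,0.045],"delta_rot": [0,-0.2,0],"fingers": 20},
  {"linear": [-0.001,0.001,0.045],"delta_rot": [0,-0.2,0],"fingers": 35},
])

```text
time: 8.35
tool_pos: [0.5262, 0.2587, 0.0183]
tool_rot: [0.001, 0.098, 0.995, 0.0]
contact_force: [0.1, -0.3, -0.3]
gripper_width: 0.864
```

```bash
python3 -c "
from h import *
st()"
```

```text
pos [0.5262 0.2587 0.0183] yaw 168.75 tilt 0.17 F [ 0.1 -0.3 -0.3] w 0.864 t 8.35 j6 -1.04
```

>>> apply_moves([
  {"linear": [0,0,0],"delta_rot": [0,0,0],"fingers": 50},
  {"linear": [0,0,0],"delta_rot": [0,0,0],"fingers": 70},
  {"linear": [0,0,0],"delta_rot": [0,0,0],"fingers": 100},
  {"linear": [0,0,0],"delta_rot": [0,0,0],"fingers": 100},
  {"linear": [0,0,0],"delta_rot": [0,0,0],"fingers": 100},
  {"linear": [0.02,0,0],"delta_rot": [0,0,0],"fingers": 100},
  {"linear": [0.045,0,0],"delta_rot": [0,0,0],"fingers": 100},
  {"linear": [0.07,0,0],"delta_rot": [0,0,0],"fingers": 100},
])

```text
time: 9.15
tool_pos: [0.459, 0.2727, 0.0193]
tool_rot: [0.004, 0.098, 0.995, 0.001]
contact_force: [3.1, -0.8, 4.8]
gripper_width: 0.749
```

```bash
python3 -c "
from h import *
st()
cv2.imwrite('pics/s4.png',eyes.grab_frame('side')[:,:,::-1]); 
crop('pics/s4.png','pics/s4c.png',210,220,160,150,4)
"
```

```text
pos [0.459  0.2727 0.0193] yaw 168.75 tilt 0.47 F [ 3.1 -0.8  4.8] w 0.749 t 9.15 j6 -0.98
```

View pics/s4c.png

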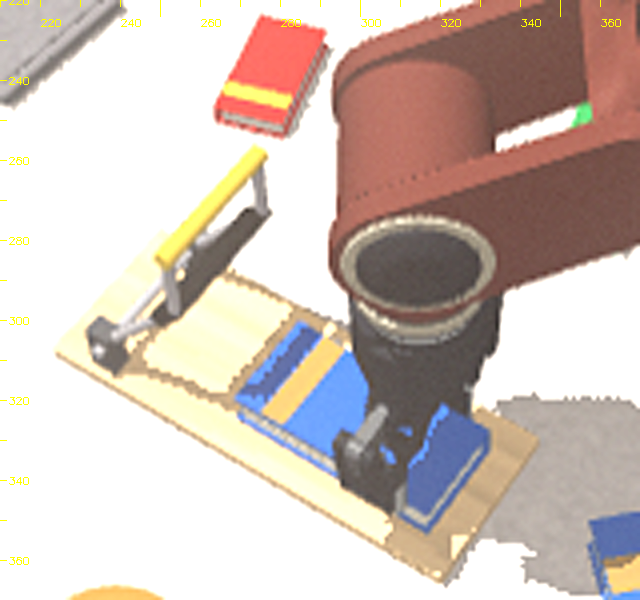

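>>> apply_moves([
  {"linear": [0.01,0,0],"delta_rot": [0,0,0],"fingers": 100},
  {"linear": [0.02,0,0],"delta_rot": [0,0,0],"fingers": 100},
  {"linear": [0.02,0,0],"delta_rot": [0,0,0],"fingers": 60},
  {"linear": [0.02,0,0],"delta_rot": [0,0,0],"fingers": 0},
  {"linear": [0.02,0,0],"delta_rot": [0,0,0],"fingers": 0},
  {"linear": [0.0,0,0],"delta_rot": [0,0,0],"fingers": 0},
  {"linear": [-0.02,0,0],"delta_rot": [0,0,0],"fingers": 0},
  {"linear": [-0.024,0,0],"delta_rot": [0,0,0],"fingers": 0},
])

```text
time: 10.0
tool_pos: [0.4817, 0.2671, 0.0174]
tool_rot: [0.001, 0.099, 0.995, 0.0]
contact_force: [-0.4, -0.2, -0.5]
gripper_width: 1.003
```

```bash
python3 -c "
from h import *
st()
for n in('side','top'): cv2.imwrite(f'pics/{n}5.png',eyes.grab_frame(n)[:,:,::-1]); 
crop('pics/side5.png','pics/s5c.png',220,240,150,140,5)
crop('pics/top5.png','pics/t5c.png',160,160,120,150,4)
"
```

```text
pos [0.4817 0.2671 0.0174] yaw 168.66 tilt 0.11 F [-0.4 -0.2 -0.5] w 1.003 t 10.0 j6 -1.0
```

View pics/s5c.png

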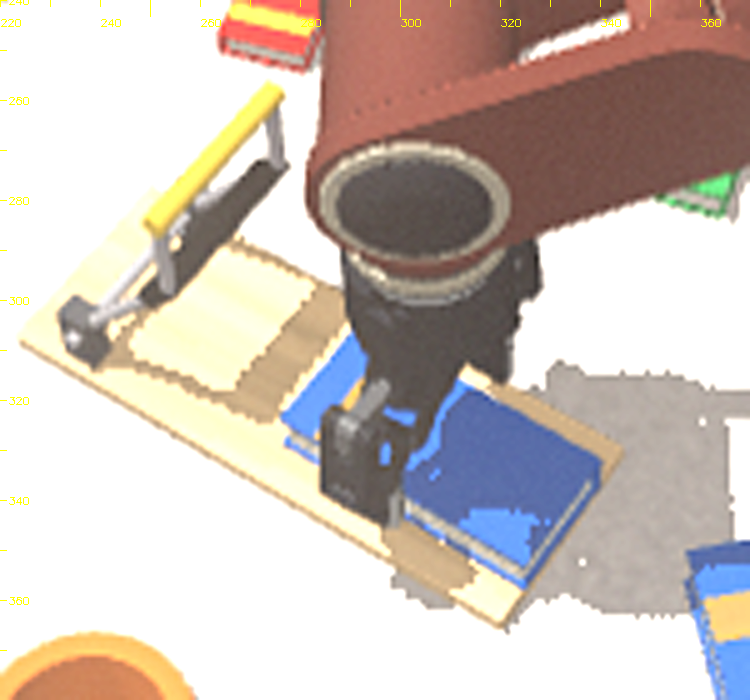

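View pics/t5c.png

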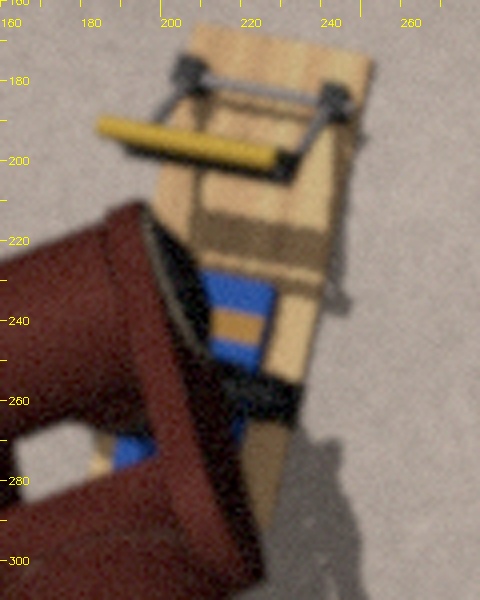

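```bash
python3 -c "
from h import *
d=np.array([np.cos(np.radians(-11.3)),np.sin(np.radians(-11.3)),0])
tcp=tool()[0]
a=[pt('side',x/5-.4+220,y/5-.4+240,.036) for x,y in((525,574),(601,463),(283,413))]
c=(a[0]+a[1])/2+.07*d; print('side',a,np.linalg.norm(a[0]-a[1]),np.linalg.norm(a[0]-a[2]),c,(c-tcp)@d, ((a[2]+a[1])/2-tcp)@d)
b=pt('top',278/4-.4+160,289/4-.4+160,.036); print('top far right corner',b,(b-tcp)@d-.07)
"
```

```text
side [array([0.41968084, 0.32017042, 0.036     ]), array([0.40736086, 0.25393384, 0.036     ]), array([0.55766599, 0.28332921, 0.036     ])] 0.06737258992692524 0.14281867972634785 [0.48216388 0.2733359  0.036     ] 0.00044952498292642984 0.0017140999565687476
top far right corner [0.53981832 0.21664461 0.036     ] -0.001905245316794299
```

>>> apply_moves([
  {"linear": [0,0,-0.001],"delta_rot": [0,0,0],"fingers": 40},
  {"linear": [0,0,-0.001],"delta_rot": [0,0,0],"fingers": 60},
  {"linear": [0,0,-0.001],"delta_rot": [0,0,0],"fingers": 100},
  {"linear": [0,0,-0.001],"delta_rot": [0,0,0],"fingers": 100},
  {"linear": [0,0,-0.001],"delta_rot": [0,0,0],"fingers": 100},
  {"linear": [0,0,-0.02],"delta_rot": [0,0,0],"fingers": 100},
  {"linear": [0,0,-0.06],"delta_rot": [0,0,0],"fingers": 100},
  {"linear": [0,0,-0.1],"delta_rot": [0,0,0],"fingers": 100},
])

```text
time: 10.9
tool_pos: [0.4791, 0.2669, 0.1169]
tool_rot: [-0.0, 0.098, 0.995, -0.001]
contact_force: [-0.2, 0.2, -1.5]
gripper_width: 0.752
```

```bash
python3 -c "
from h import *
st()
go(.575,-.24,.13,182.3)
crop('pics/top0.png','pics/b1.png',385,165,80,105,6)
crop('pics/side0.png','pics/b2.png',300,160,90,60,8)
"
```

```text
pos [0.4791 0.2669 0.1169] yaw 168.75 tilt 0.08 F [-0.2  0.2 -1.5] w 0.752 t 10.9 j6 -1.0
lin [-0.1929, -0.4785, -0.0125] rot [-0.08, -0.03, -13.55] | t 10.9
```

View pics/b1.png

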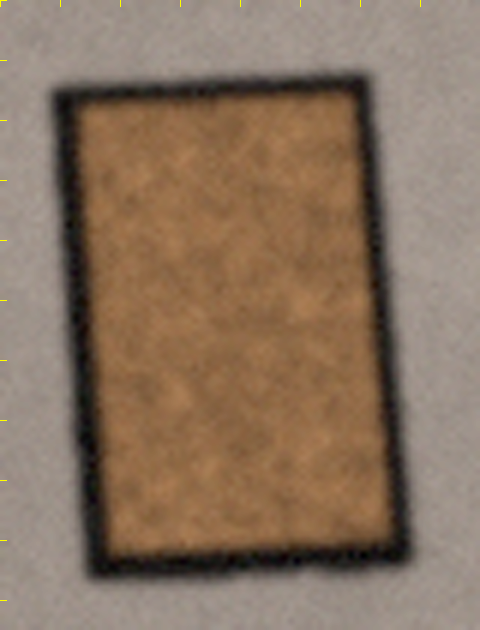

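View pics/b2.png

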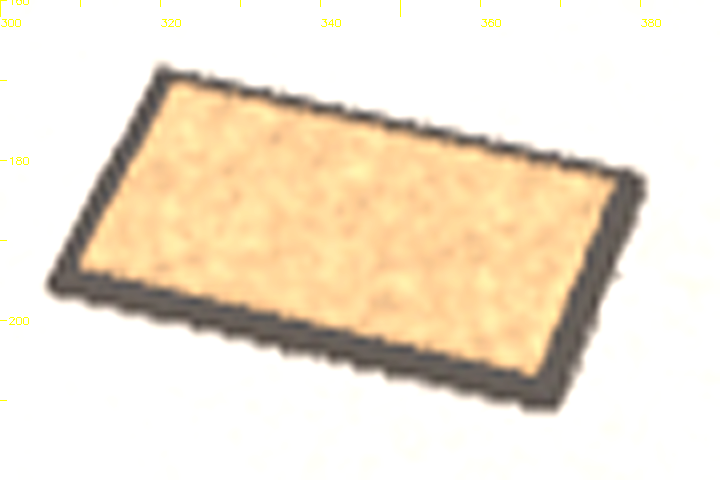

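```bash
python3 -c "
from h import *
corners('top',.010,.184,.114,[(78,102),(356,90),(392,548),(107,556)],385,165,6,'cork')
corners('side',.010,.184,.114,[(170,80),(616,182),(540,376),(80,270)],300,160,8,'cork') 
corners('side',.010,.184,.114,[(616,182),(540,376),(80,270),(170,80)],300,160,8,'cork') 
"
```

```text
cork top ctr [ 0.5744 -0.2411] yaw -178.19 maxerr 0.0009 sides [0.1124 0.1853 0.1124 0.1834]
cork side ctr [ 0.5765 -0.2379] yaw 92.87 maxerr 0.0375 sides [0.1825 0.1104 0.1801 0.1131]
cork side ctr [ 0.5765 -0.2379] yaw 2.61 maxerr 0.0027 sides [0.1104 0.1801 0.1131 0.1825]
```

>>> apply_moves([
  {"linear": [-0.019,-0.047,-0.01],"delta_rot": [0,0,-1.7],"fingers": 100},
  {"linear": [-0.038,-0.094,-0.015],"delta_rot": [0,0,-3.4],"fingers": 100},
  {"linear": [-0.057,-0.141,-0.015],"delta_rot": [0,0,-5],"fingers": 100},
  {"linear": [-0.076,-0.188,-0.015],"delta_rot": [0,0,-6.7],"fingers": 100},
  {"linear": [-0.095,-0.235,-0.015],"delta_rot": [0,0,-8.4],"fingers": 100},
  {"linear": [-0.114,-0.282,-0.015],"delta_rot": [0,0,-10],"fingers": 100},
  {"linear": [-0.133,-0.329,-0.015],"delta_rot": [0,0,-11.8],"fingers": 100},
  {"linear": [-0.15,-0.372,-0.015],"delta_rot": [0,0,-13.5],"fingers": 100},
])

```text
time: 11.7
tool_pos: [0.5542, -0.1262, 0.1321]
tool_rot: [0.001, -0.02, 1.0, 0.0]
contact_force: [1.1, 0.7, -2.3]
gripper_width: 0.754
```

```bash
python3 -c "
from h import *
st();go(.5755,-.2395,.10,182.2)"
```

```text
pos [ 0.5542 -0.1262  0.1321] yaw -177.69 tilt 0.13 F [ 1.1  0.7 -2.3] w 0.754 t 11.7 j6 -1.97
lin [-0.0167, -0.114, 0.032] rot [0.03, 0.12, 0.11] | t 11.7
```

>>> apply_moves([
  {"linear": [-0.006,-0.04,0],"delta_rot": [0,0.1,0.1],"fingers": 100},
  {"linear": [-0.012,-0.08,0],"delta_rot": [0,0.1,0.1],"fingers": 100},
  {"linear": [-0.0167,-0.114,0.01],"delta_rot": [0,0.1,0.1],"fingers": 100},
  {"linear": [-0.0167,-0.114,0.04],"delta_rot": [0,0.1,0.1],"fingers": 100},
  {"linear": [-0.0167,-0.114,0.07],"delta_rot": [0,0.1,0.1],"fingers": 100},
  {"linear": [-0.0167,-0.114,0.085],"delta_rot": [0,0.1,0.1],"fingers": 100},
  {"linear": [-0.0167,-0.114,0.085],"delta_rot": [0,0.1,0.1],"fingers": 100},
  {"linear": [-0.0167,-0.114,0.085],"delta_rot": [0,0.1,0.1],"fingers": 100},
])

```text
time: 12.5
tool_pos: [0.5763, -0.2373, 0.0484]
tool_rot: [0.001, -0.019, 1.0, 0.0]
contact_force: [1.0, -0.4, -2.1]
gripper_width: 0.754
```

```bash
python3 -c "
from h import *
st();go(.5755,-.2395,.017,182.2)
for n in('side','top'): cv2.imwrite(f'pics/{n}6.png',eyes.grab_frame(n)[:,:,::-1]); 
crop('pics/side6.png','pics/s6c.png',280,110,120,110,6)
crop('pics/top6.png','pics/t6c.png',375,155,100,120,5)
"
```

```text
pos [ 0.5763 -0.2373  0.0484] yaw -177.83 tilt 0.07 F [ 1.  -0.4 -2.1] w 0.754 t 12.5 j6 -2.12
lin [0.001, -0.0021, 0.0314] rot [0.01, 0.07, -0.03] | t 12.5
```

View pics/s6c.png

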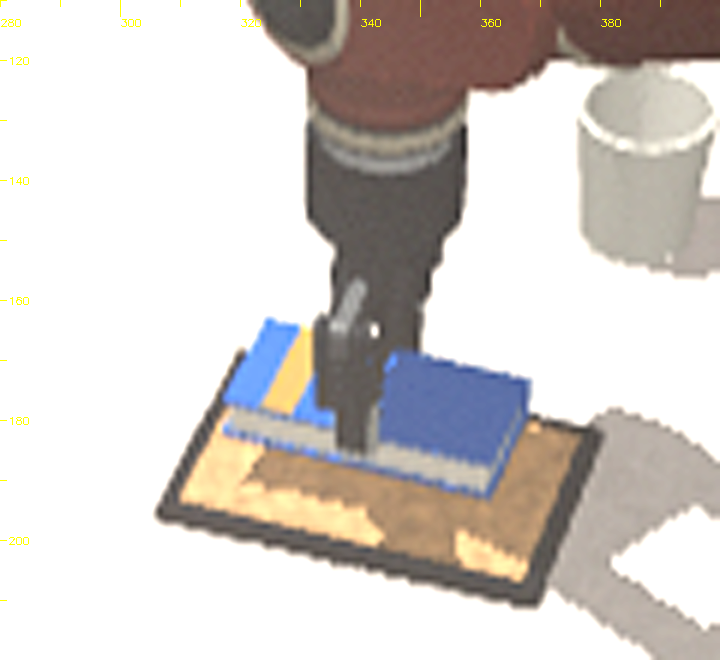

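View pics/t6c.png

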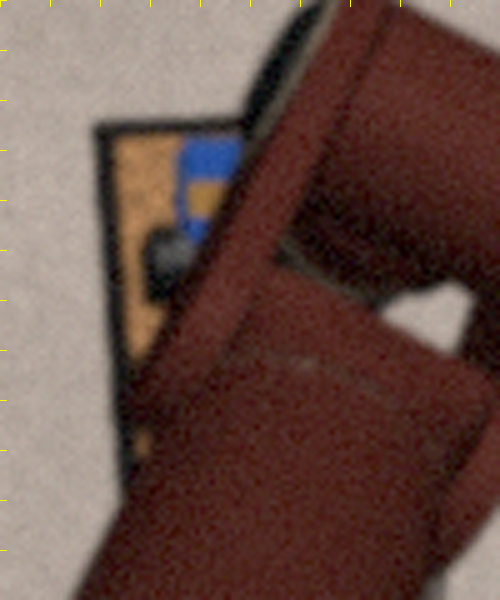

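>>> apply_moves([
  {"linear": [0.001,-0.002,0.012],"delta_rot": [0,0,0],"fingers": 100},
  {"linear": [0.001,-0.002,0.022],"delta_rot": [0,0,0],"fingers": 100},
  {"linear": [0.001,-0.002,0.027],"delta_rot": [0,0,0],"fingers": 100},
  {"linear": [0.001,-0.002,0.03],"delta_rot": [0,0,0],"fingers": 100},
  {"linear": [0.001,-0.002,0.03],"delta_rot": [0,0,0],"fingers": 100},
  {"linear": [0.001,-0.002,0.031],"delta_rot": [0,0,0],"fingers": 100},
  {"linear": [0.001,-0.002,0.031],"delta_rot": [0,0,0],"fingers": 100},
  {"linear": [0.001,-0.002,0.031],"delta_rot": [0,0,0],"fingers": 100},
])

```text
time: 13.4
tool_pos: [0.5755, -0.2397, 0.0173]
tool_rot: [0.001, -0.019, 1.0, -0.0]
contact_force: [0.2, -0.3, -1.4]
gripper_width: 0.754
```

```bash
python3 -c "
from h import *
st();go(.5755,-.2395,.017,182.2)"
```

```text
pos [ 0.5755 -0.2397  0.0173] yaw -177.86 tilt 0.11 F [ 0.2 -0.3 -1.4] w 0.754 t 13.4 j6 -2.12
lin [0.0, 0.0002, 0.0003] rot [-0.0, 0.1, -0.06] | t 13.4
```

>>> apply_moves([
  {"linear": [0,0,0.001],"delta_rot": [0,0,0],"fingers": 100},
  {"linear": [0,0,0.0015],"delta_rot": [0,0,0],"fingers": 100},
  {"linear": [0,0,0.0015],"delta_rot": [0,0,0],"fingers": 85},
  {"linear": [0,0,0.0015],"delta_rot": [0,0,0],"fingers": 60},
  {"linear": [0,0,0.0015],"delta_rot": [0,0,0],"fingers": 20},
  {"linear": [0,0,0.0015],"delta_rot": [0,0,0],"fingers": 0},
  {"linear": [0,0,-0.02],"delta_rot": [0,0,0],"fingers": 0},
  {"linear": [0,0,-0.06],"delta_rot": [0,0,0],"fingers": 0},
])

```text
time: 14.2
tool_pos: [0.5723, -0.2379, 0.0732]
tool_rot: [-0.003, -0.019, 1.0, 0.002]
contact_force: [1.2, -0.5, 0.2]
gripper_width: 1.001
```

```bash
python3 -c "
from h import *
st();go(.434,.018,.16,92.2)"
```

```text
pos [ 0.5723 -0.2379  0.0732] yaw -177.85 tilt 0.45 F [ 1.2 -0.5  0.2] w 1.001 t 14.2 j6 -2.12
lin [0.1291, 0.2613, -0.0848] rot [-0.06, -0.49, 89.95] | t 14.2
```

>>> apply_moves([
  {"linear": [0,0,-0.045],"delta_rot": [0,0,8],"fingers": 0},
  {"linear": [0.02,0.03,-0.085],"delta_rot": [0,0,16],"fingers": 0},
  {"linear": [0.04,0.07,-0.085],"delta_rot": [0,0,24],"fingers": 0},
  {"linear": [0.06,0.115,-0.085],"delta_rot": [0,0,33],"fingers": 0},
  {"linear": [0.08,0.16,-0.085],"delta_rot": [0,0,41],"fingers": 0},
  {"linear": [0.1,0.2,-0.085],"delta_rot": [0,0,50],"fingers": 0},
  {"linear": [0.12,0.24,-0.085],"delta_rot": [0,0,58],"fingers": 0},
  {"linear": [0.129,0.261,-0.085],"delta_rot": [0,-0.4,66],"fingers": 0},
])

```text
time: 15.0
tool_pos: [0.4347, 0.0186, 0.1614]
tool_rot: [0.003, 0.531, 0.848, 0.001]
contact_force: [0.7, -0.3, 0.5]
gripper_width: 0.999
```

```bash
python3 -c "
from h import *
st();go(.434,.018,.11,92.2)
for n in('side','top'): cv2.imwrite(f'pics/{n}7.png',eyes.grab_frame(n)[:,:,::-1]); 
crop('pics/side7.png','pics/s7c.png',290,140,110,80,7)
crop('pics/top7.png','pics/t7c.png',385,165,80,105,6)
"
```

```text
pos [0.4347 0.0186 0.1614] yaw 115.91 tilt 0.4 F [ 0.7 -0.3  0.5] w 0.999 t 15.0 j6 -0.58
lin [0.0001, -0.0011, 0.0514] rot [0.33, 0.23, 23.71] | t 15.0
```

View pics/s7c.png

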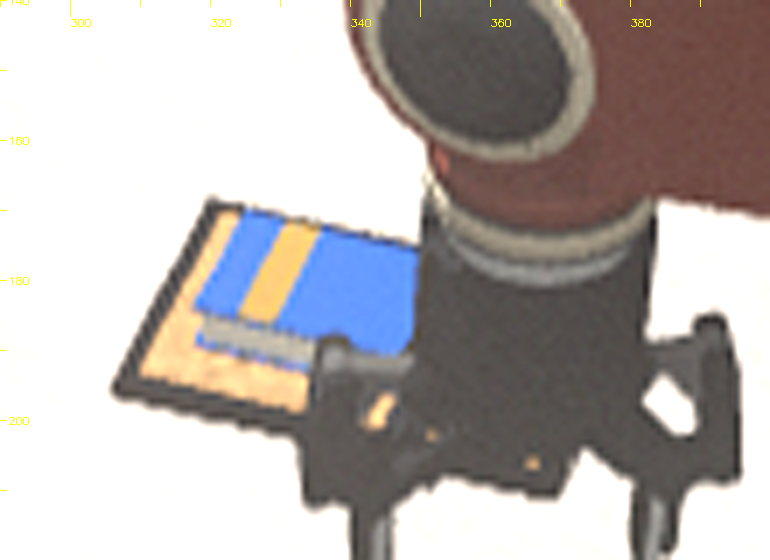

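View pics/t7c.png

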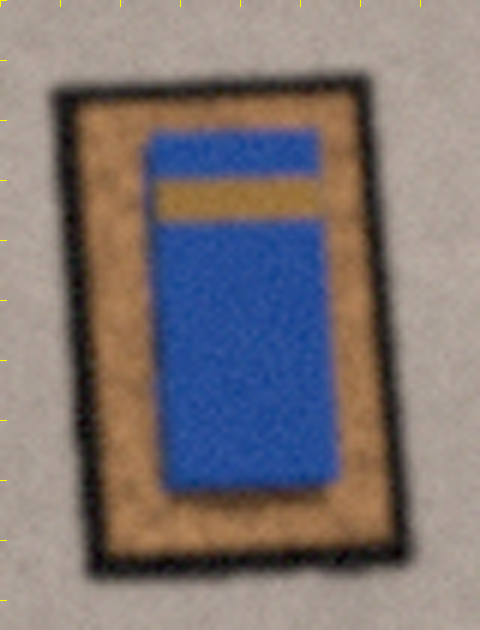

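```bash
python3 -c "
from h import *
corners('top',.034,.14,.066,[(152,131),(318,126),(339,483),(164,489)],385,165,6,'blue')
corners('top',.010,.2,.13,[(55,92),(367,76),(409,560),(92,576)],385,165,6,'outer')
"
```

```text
blue top ctr [ 0.5763 -0.2399] yaw -179.41 maxerr 0.0015 sides [0.0655 0.1415 0.0678 0.1417]
outer top ctr [ 0.5737 -0.2401] yaw -177.51 maxerr 0.0027 sides [0.1263 0.1959 0.1251 0.1955]
```

>>> apply_moves([
  {"linear": [0,-0.001,0.02],"delta_rot": [0.3,0.2,8],"fingers": 0},
  {"linear": [0,-0.001,0.05],"delta_rot": [0.3,0.2,16],"fingers": 0},
  {"linear": [0,-0.001,0.08],"delta_rot": [0.3,0.2,23.7],"fingers": 0},
  {"linear": [0,-0.001,0.1],"delta_rot": [0.3,0.2,23.7],"fingers": 0},
  {"linear": [0,-0.001,0.11],"delta_rot": [0.3,0.2,23.7],"fingers": 0},
  {"linear": [0,-0.001,0.12],"delta_rot": [0.3,0.2,23.7],"fingers": 0},
  {"linear": [0,-0.001,0.12],"delta_rot": [0.3,0.2,23.7],"fingers": 0},
  {"linear": [0,-0.001,0.12],"delta_rot": [0.3,0.2,23.7],"fingers": 0},
])

```text
time: 15.9
tool_pos: [0.4371, 0.0153, 0.0428]
tool_rot: [0.001, 0.692, 0.722, 0.0]
contact_force: [-0.1, -0.4, 0.3]
gripper_width: 0.999
```

```bash
python3 -c "
from h import *
st();go(.434,.018,.007,92.2)
for n in('side','top'): cv2.imwrite(f'pics/{n}8.png',eyes.grab_frame(n)[:,:,::-1]); 
crop('pics/side8.png','pics/s8c.png',310,200,110,100,6)
crop('pics/top8.png','pics/t8c.png',270,230,100,80,6)
"
```

```text
pos [0.4371 0.0153 0.0428] yaw 92.46 tilt 0.14 F [-0.1 -0.4  0.3] w 0.999 t 15.9 j6 -0.18
lin [0.0028, -0.003, 0.0358] rot [0.12, 0.07, 0.26] | t 15.9
```

View pics/s8c.png

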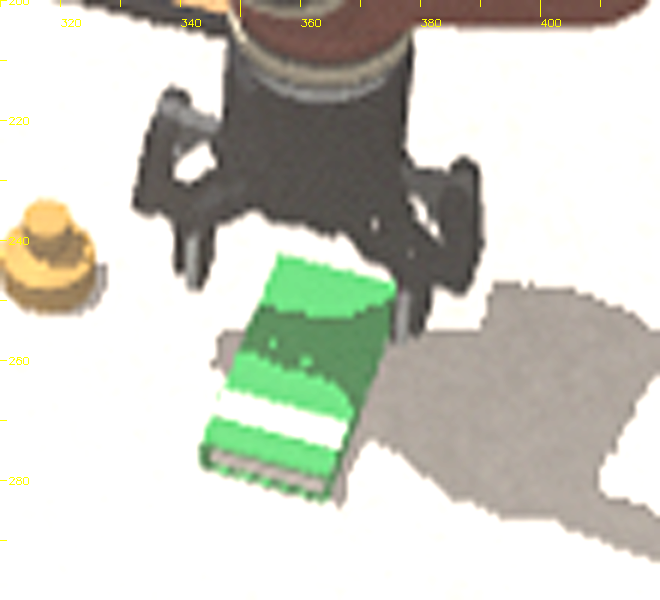

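View pics/t8c.png

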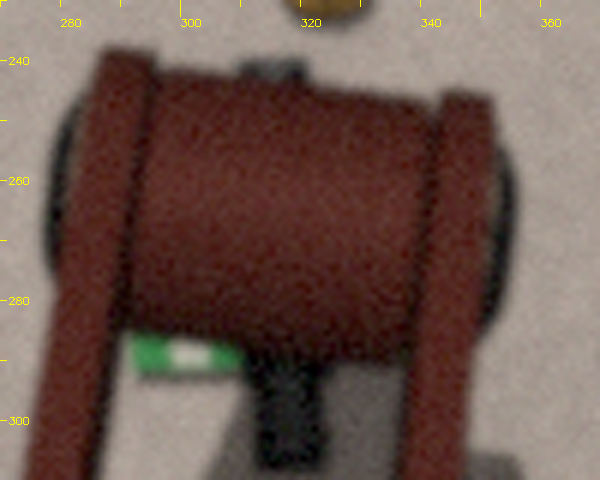

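```bash
cat >> h.py <<'E'
def edgefit(img,n,z,x,y,yaw,L,W,chan,name,rng=.006,lo=.12,hi=.88,scale=None):
    """refine rectangle edges on plane z. chan: weights RGB. Step location by max |gradient| along profile."""
    g=cv2.GaussianBlur((img.astype(np.float32)@np.array(chan,np.float32)),(0,0),0.8)
    c,s=np.cos(yaw),np.sin(yaw); ex=np.array([c,s]);ey=np.array([-s,c]); C=np.array([x,y]); out={}
    for lab,base,dirn,nor,l in(('+x',ex*L/2,ey,ex,W),('-x',-ex*L/2,ey,-ex,W),('+y',ey*W/2,ex,ey,L),('-y',-ey*W/2,ex,-ey,L)):
        P=[]
        for t in np.linspace(lo-.5,hi-.5,25)*l:
            o=np.linspace(-rng,rng,49); W3=[np.r_[C+base+dirn*t+nor*k,z] for k in o]
            uv=np.array([proj(n,w) for w in W3],np.float32)
            v=cv2.remap(g,uv[None,:,0],uv[None,:,1],cv2.INTER_CUBIC)[0]
            d=np.abs(np.gradient(v)); i=int(np.argmax(d))
            if 2<i<46:
                w=d[i-2:i+3]; P.append((t,(o[i-2:i+3]*w).sum()/w.sum()))
        P=np.array(P)
        if len(P)<6: print(name,lab,'few'); continue
        for _ in range(3):
            f=np.polyfit(P[:,0],P[:,1],1); r=P[:,1]-np.polyval(f,P[:,0]); P=P[np.abs(r)<=max(2*r.std(),3e-4)]
        sg={'+x':-1,'-x':1,'+y':1,'-y':-1}[lab]
        out[lab]=(f[1],np.degrees(np.arctan(f[0]))*sg,len(P),r.std())
        # yaw change: offset along nor vs t along dirn
    dx=(out['+x'][0]-out['-x'][0])/2 if '+x' in out and '-x' in out else np.nan
    dy=(out['+y'][0]-out['-y'][0])/2 if '+y' in out and '-y' in out else np.nan
    ctr=C+ex*dx+ey*dy
    print(name,n,'ctr',ctr.round(4),{k:(round(v[0]*1e3,2),'yaw %.2f'%(np.degrees(yaw)+v[1]),v[2]) for k,v in out.items()})
E
python3 - <<'E'
from h import *
T=cv2.imread("pics/top7.png")[:,:,::-1]
y=np.radians(2.2)
edgefit(T,'top',.034,.576,-.24,y,.14,.066,(1,0,-1),'blue')
edgefit(T,'top',.010,.5745,-.2405,y,.2,.13,(1,1,1),'board',rng=.004)
T0=cv2.imread("pics/top0.png")[:,:,::-1]
edgefit(T0,'top',.010,.5745,-.2405,y,.186,.116,(1,0.5,-1),'cork',rng=.005)
S=cv2.imread("pics/side0.png")[:,:,::-1]
edgefit(S,'side',.010,.576,-.239,y,.184,.114,(1,0.5,-1),'cork',rng=.005)
edgefit(T0,'top',.02,.4335,.016,np.radians(92),.115,.058,(1,-1,0),'green')
edgefit(S,'side',.02,.435,.019,np.radians(92),.115,.058,(1,-1,0),'green')
edgefit(T0,'top',.018,.6745,.0182,np.radians(93.5),.09,.05,(0,1,0.5),'red')
edgefit(S,'side',.018,.6754,.0225,np.radians(93.5),.09,.05,(0,1,0.5),'red')
E
```

```text
blue top ctr [ 0.5755 -0.2385] {'+x': (np.float64(0.57), 'yaw 2.53', 25), '-x': (np.float64(1.54), 'yaw -0.28', 24), '+y': (np.float64(3.31), 'yaw 2.18', 22), '-y': (np.float64(0.37), 'yaw 1.52', 21)}
board top ctr [ 0.5736 -0.24  ] {'+x': (np.float64(-0.64), 'yaw 2.44', 24), '-x': (np.float64(1.11), 'yaw 2.22', 24), '+y': (np.float64(0.14), 'yaw 2.30', 25), '-y': (np.float64(-0.92), 'yaw 2.48', 25)}
cork top ctr [ 0.5743 -0.241 ] {'+x': (np.float64(-2.55), 'yaw 3.10', 24), '-x': (np.float64(-2.19), 'yaw 2.93', 23), '+y': (np.float64(-2.77), 'yaw 2.68', 24), '-y': (np.float64(-1.78), 'yaw 2.44', 25)}
cork side ctr [ 0.577  -0.2382] {'+x': (np.float64(-0.78), 'yaw 1.66', 25), '-x': (np.float64(-2.86), 'yaw 2.23', 22), '+y': (np.float64(-0.6), 'yaw 1.79', 24), '-y': (np.float64(-2.09), 'yaw 2.17', 23)}
green top ctr [0.4331 0.0159] {'+x': (np.float64(-0.83), 'yaw 94.32', 24), '-x': (np.float64(-0.7), 'yaw 93.58', 25), '+y': (np.float64(0.74), 'yaw 93.20', 24), '-y': (np.float64(-0.15), 'yaw 90.94', 23)}
green side ctr [0.4354 0.0197] {'+x': (np.float64(0.6), 'yaw 91.27', 25), '-x': (np.float64(-0.69), 'yaw 92.85', 25), '+y': (np.float64(0.38), 'yaw 92.78', 22), '-y': (np.float64(1.24), 'yaw 91.22', 25)}
red top ctr [0.6725 0.0185] {'+x': (np.float64(0.13), 'yaw 93.76', 25), '-x': (np.float64(-0.74), 'yaw 89.55', 22), '+y': (np.float64(4.52), 'yaw 94.18', 16), '-y': (np.float64(0.62), 'yaw 93.03', 23)}
red side ctr [0.6756 0.0216] {'+x': (np.float64(-0.34), 'yaw 92.76', 24), '-x': (np.float64(1.54), 'yaw 94.61', 25), '+y': (np.float64(2.44), 'yaw 88.39', 14), '-y': (np.float64(2.74), 'yaw 93.13', 25)}
```

>>> apply_moves([
  {"linear": [0.0028,-0.003,0.01],"delta_rot": [0,0,0.2],"fingers": 0},
  {"linear": [0.0028,-0.003,0.02],"delta_rot": [0,0,0.2],"fingers": 0},
  {"linear": [0.0028,-0.003,0.03],"delta_rot": [0,0,0.2],"fingers": 0},
  {"linear": [0.0028,-0.003,0.038],"delta_rot": [0,0,0.2],"fingers": 0},
  {"linear": [0.0028,-0.003,0.038],"delta_rot": [0,0,0.2],"fingers": 30},
  {"linear": [0.0028,-0.003,0.038],"delta_rot": [0,0,0.2],"fingers": 60},
  {"linear": [0.0028,-0.003,0.038],"delta_rot": [0,0,0.2],"fingers": 85},
  {"linear": [0.0028,-0.003,0.038],"delta_rot": [0,0,0.2],"fingers": 120},
])

```text
time: 16.8
tool_pos: [0.434, 0.0181, 0.0048]
tool_rot: [0.001, 0.693, 0.721, 0.0]
contact_force: [-0.7, -0.1, 1.9]
gripper_width: 0.659
```

>>> apply_moves([
  {"linear": [0,0,0],"delta_rot": [0,0,0],"fingers": 120},
  {"linear": [0,0,0],"delta_rot": [0,0,0],"fingers": 120},
  {"linear": [0,0,0],"delta_rot": [0,0,0],"fingers": 120},
  {"linear": [0,0,-0.01],"delta_rot": [0,0,0],"fingers": 120},
  {"linear": [0,0,-0.04],"delta_rot": [0,0,0],"fingers": 120},
  {"linear": [0,0,-0.08],"delta_rot": [0,0,0],"fingers": 120},
  {"linear": [0,0,-0.12],"delta_rot": [0,0,0],"fingers": 120},
  {"linear": [0,0,-0.12],"delta_rot": [0,0,0],"fingers": 120},
])

```text
time: 17.6
tool_pos: [0.4369, 0.0179, 0.1307]
tool_rot: [0.005, 0.693, 0.721, 0.003]
contact_force: [0.6, 0.3, -0.4]
gripper_width: 0.66
```

```bash
python3 -c "
from h import *
st();go(.575,-.24,.13,182.3)
for n in('side','top'): cv2.imwrite(f'pics/{n}9.png',eyes.grab_frame(n)[:,:,::-1]); 
crop('pics/side9.png','pics/s9c.png',280,140,140,120,5)
"
```

```text
pos [0.4369 0.0179 0.1307] yaw 92.25 tilt 0.73 F [ 0.6  0.3 -0.4] w 0.66 t 17.6 j6 -0.17
lin [-0.2632, 0.1278, 0.003] rot [0.43, 0.69, -90.05] | t 17.6
```

View pics/s9c.png

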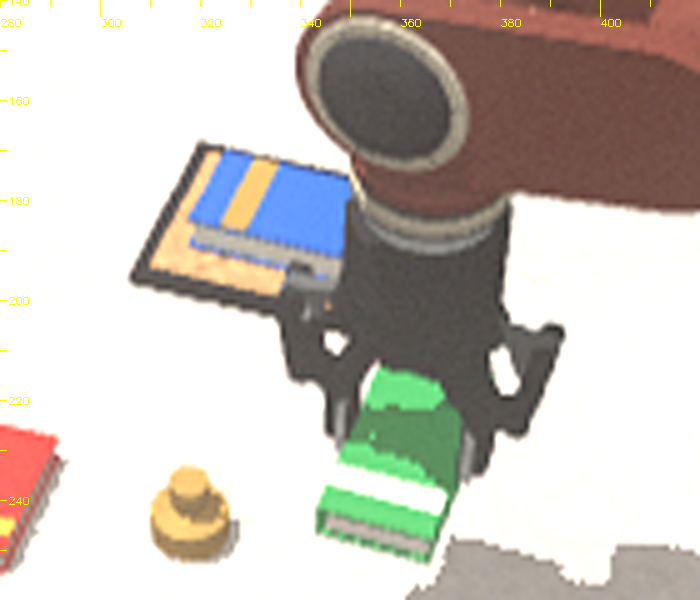

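>>> apply_moves([
  {"linear": [-0.03,0.015,0],"delta_rot": [0.4,0.7,-8.5],"fingers": 120},
  {"linear": [-0.06,0.03,0],"delta_rot": [0.4,0.7,-17],"fingers": 120},
  {"linear": [-0.09,0.045,0],"delta_rot": [0.4,0.7,-25.5],"fingers": 120},
  {"linear": [-0.12,0.06,0],"delta_rot": [0.4,0.7,-34],"fingers": 120},
  {"linear": [-0.15,0.075,0],"delta_rot": [0.4,0.7,-42.5],"fingers": 120},
  {"linear": [-0.18,0.09,0],"delta_rot": [0.4,0.7,-51],"fingers": 120},
  {"linear": [-0.21,0.105,0],"delta_rot": [0.4,0.7,-59.5],"fingers": 120},
  {"linear": [-0.24,0.12,0],"delta_rot": [0.4,0.7,-68],"fingers": 120},
])

```text
time: 18.5
tool_pos: [0.5612, -0.2171, 0.1211]
tool_rot: [-0.009, 0.169, 0.986, 0.002]
contact_force: [-0.4, -0.0, -0.8]
gripper_width: 0.662
```

```bash
python3 -c "
from h import *
st();go(.575,-.24,.065,182.3)
"
```

```text
pos [ 0.5612 -0.2171  0.1211] yaw 160.59 tilt 1.01 F [-0.4 -0.  -0.8] w 0.662 t 18.5 j6 -1.72
lin [-0.0216, -0.0171, 0.0557] rot [0.27, -0.98, -21.71] | t 18.5
```

>>> apply_moves([
  {"linear": [-0.0215,-0.017,0],"delta_rot": [0.3,-1,-8],"fingers": 120},
  {"linear": [-0.0215,-0.017,0.01],"delta_rot": [0.3,-1,-16],"fingers": 120},
  {"linear": [-0.0215,-0.017,0.03],"delta_rot": [0.3,-1,-21.7],"fingers": 120},
  {"linear": [-0.0215,-0.017,0.05],"delta_rot": [0.3,-1,-21.7],"fingers": 120},
  {"linear": [-0.0215,-0.017,0.055],"delta_rot": [0.3,-1,-21.7],"fingers": 120},
  {"linear": [-0.0215,-0.017,0.055],"delta_rot": [0.3,-1,-21.7],"fingers": 120},
  {"linear": [-0.0215,-0.017,0.055],"delta_rot": [0.3,-1,-21.7],"fingers": 120},
  {"linear": [-0.0215,-0.017,0.055],"delta_rot": [0.3,-1,-21.7],"fingers": 120},
])

```text
time: 19.3
tool_pos: [0.577, -0.2401, 0.0703]
tool_rot: [0.003, -0.017, 1.0, -0.002]
contact_force: [0.7, -0.1, -1.6]
gripper_width: 0.66
```

```bash
python3 -c "
from h import *
st();go(.575,-.24,.039,182.2)
for n in('side',): cv2.imwrite(f'pics/{n}10.png',eyes.grab_frame(n)[:,:,::-1]); 
crop('pics/side10.png','pics/s10c.png',280,120,120,100,6)
"
```

```text
pos [ 0.577  -0.2401  0.0703] yaw -178.05 tilt 0.45 F [ 0.7 -0.1 -1.6] w 0.66 t 19.3 j6 -2.12
lin [0.0022, 0.0003, 0.0312] rot [-0.26, 0.37, -0.25] | t 19.3
```

View pics/s10c.png

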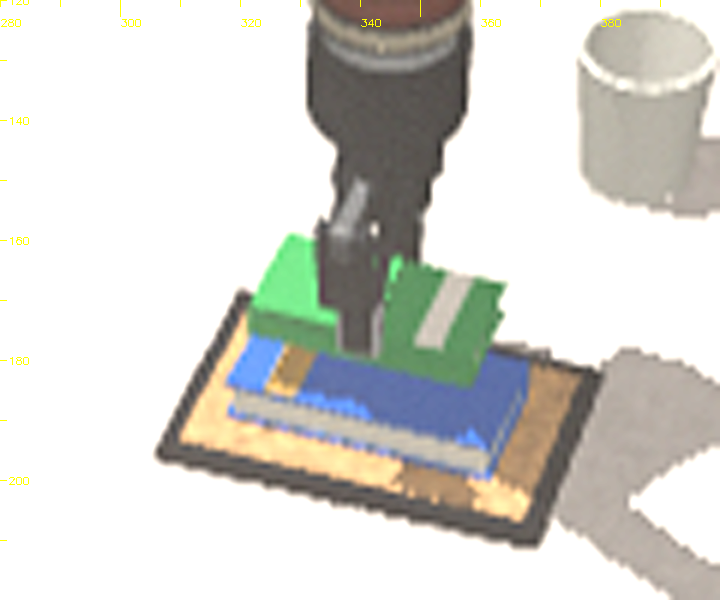

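>>> apply_moves([
  {"linear": [0.002,0,0.012],"delta_rot": [-0.2,0.3,-0.2],"fingers": 120},
  {"linear": [0.002,0,0.022],"delta_rot": [-0.2,0.3,-0.2],"fingers": 120},
  {"linear": [0.002,0,0.028],"delta_rot": [-0.2,0.3,-0.2],"fingers": 120},
  {"linear": [0.002,0,0.0305],"delta_rot": [-0.2,0.3,-0.2],"fingers": 120},
  {"linear": [0.002,0,0.0305],"delta_rot": [-0.2,0.3,-0.2],"fingers": 120},
  {"linear": [0.002,0,0.0305],"delta_rot": [-0.2,0.3,-0.2],"fingers": 120},
  {"linear": [0.002,0,0.0305],"delta_rot": [-0.2,0.3,-0.2],"fingers": 120},
  {"linear": [0.002,0,0.0305],"delta_rot": [-0.2,0.3,-0.2],"fingers": 120},
])

```text
time: 20.15
tool_pos: [0.5741, -0.2398, 0.0388]
tool_rot: [-0.001, -0.019, 1.0, 0.0]
contact_force: [-3.7, 1.3, 5.5]
gripper_width: 0.661
```

```bash
python3 -c "
from h import *
st();go(.575,-.24,.039,182.2)
"
```

```text
pos [ 0.5741 -0.2398  0.0388] yaw -177.85 tilt 0.1 F [-3.7  1.3  5.5] w 0.661 t 20.15 j6 -2.12
lin [-0.0009, -0.0003, -0.0002] rot [0.03, -0.09, -0.05] | t 20.15
```

>>> apply_moves([
  {"linear": [0,0,-0.0005],"delta_rot": [0,0,0],"fingers": 105},
  {"linear": [0,0,-0.0005],"delta_rot": [0,0,0],"fingers": 80},
  {"linear": [0,0,-0.0005],"delta_rot": [0,0,0],"fingers": 60},
  {"linear": [0,0,-0.0005],"delta_rot": [0,0,0],"fingers": 30},
  {"linear": [0,0,-0.0005],"delta_rot": [0,0,0],"fingers": 0},
  {"linear": [0,0,-0.02],"delta_rot": [0,0,0],"fingers": 0},
  {"linear": [0,0,-0.06],"delta_rot": [0,0,0],"fingers": 0},
  {"linear": [0,0,-0.1],"delta_rot": [0,0,0],"fingers": 0},
])

```text
time: 20.95
tool_pos: [0.5737, -0.2395, 0.1385]
tool_rot: [-0.001, -0.019, 1.0, 0.001]
contact_force: [0.5, -0.8, -0.9]
gripper_width: 0.998
```

```bash
python3 -c "
from h import *
st();go(.675,.0205,.14,93.6)
"
```

```text
pos [ 0.5737 -0.2395  0.1385] yaw -177.85 tilt 0.16 F [ 0.5 -0.8 -0.9] w 0.998 t 20.95 j6 -2.12
lin [-0.111, 0.256, -0.0015] rot [-0.05, -0.17, 88.55] | t 20.95
```

>>> apply_moves([
  {"linear": [-0.014,0.032,-0.01],"delta_rot": [0,0,8.5],"fingers": 0},
  {"linear": [-0.028,0.064,-0.01],"delta_rot": [0,0,17],"fingers": 0},
  {"linear": [-0.042,0.096,-0.01],"delta_rot": [0,0,25.5],"fingers": 0},
  {"linear": [-0.056,0.128,-0.01],"delta_rot": [0,0,34],"fingers": 0},
  {"linear": [-0.07,0.16,-0.01],"delta_rot": [0,0,42.5],"fingers": 0},
  {"linear": [-0.084,0.192,-0.01],"delta_rot": [0,0,51],"fingers": 0},
  {"linear": [-0.1,0.23,-0.01],"delta_rot": [0,0,59.5],"fingers": 0},
  {"linear": [-0.111,0.256,-0.01],"delta_rot": [0,0,68],"fingers": 0},
])

```text
time: 21.75
tool_pos: [0.6764, 0.0224, 0.1486]
tool_rot: [-0.0, 0.546, 0.838, 0.0]
contact_force: [-0.2, 0.3, 0.7]
gripper_width: 1.004
```

```bash
python3 -c "
from h import *
st();go(.675,.0205,.045,93.6)
for n in('side','top'): cv2.imwrite(f'pics/{n}11.png',eyes.grab_frame(n)[:,:,::-1]); 
crop('pics/side11.png','pics/s11c.png',290,130,110,90,7)
crop('pics/top11.png','pics/t11c.png',385,165,80,105,5)
"
```

```text
pos [0.6764 0.0224 0.1486] yaw 113.87 tilt 0.03 F [-0.2  0.3  0.7] w 1.004 t 21.75 j6 -0.49
lin [-0.0012, -0.0021, 0.1036] rot [0.01, -0.02, 20.27] | t 21.75
```

View pics/s11c.png

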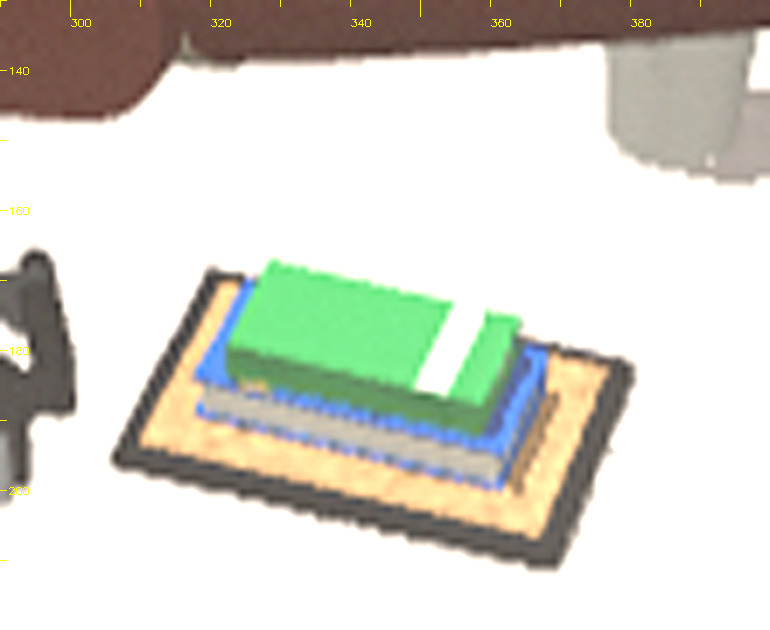

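View pics/t11c.png

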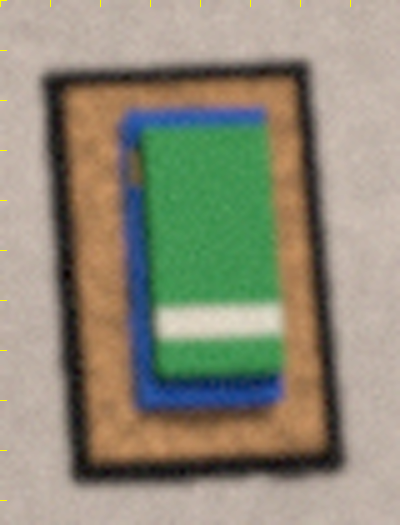

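```bash
python3 -c "
from h import *
corners('top',.054,.115,.058,[(141,127),(266,124),(284,373),(154,377)],385,165,5,'green')
corners('side',.054,.115,.058,[(519,318),(487,404),(227,347),(275,262)],290,130,7,'green')
T=cv2.imread('pics/top11.png')[:,:,::-1];S=cv2.imread('pics/side11.png')[:,:,::-1]
y=np.radians(2.2)
edgefit(T,'top',.054,.575,-.24,y,.115,.058,(1,-1,0),'green')
edgefit(S,'side',.054,.577,-.238,y,.115,.058,(1,-1,0),'green')
edgefit(S,'side',.010,.576,-.239,y,.184,.114,(1,0.5,-1),'cork',rng=.005)
a=pt('side',195/7-.4+290,381/7-.4+130,.034);b=pt('side',548/7-.4+290,347/7-.4+130,.034);print('blue side centre from diag',a,b,(a+b)/2,np.linalg.norm(a-b))
"
```

```text
green top ctr [ 0.575  -0.2394] yaw -178.74 maxerr 0.0009 sides [0.0581 0.1164 0.0595 0.1168]
green side ctr [ 0.5769 -0.2369] yaw 2.35 maxerr 0.0021 sides [0.0558 0.1148 0.0584 0.1108]
green top ctr [ 0.5774 -0.2398] {'+x': (np.float64(4.95), 'yaw -0.38', 18), '-x': (np.float64(0.08), 'yaw 3.80', 24), '+y': (np.float64(0.5), 'yaw 2.26', 21), '-y': (np.float64(0.35), 'yaw 1.68', 24)}
green side ctr [ 0.5793 -0.2381] {'+x': (np.float64(3.47), 'yaw -2.50', 17), '-x': (np.float64(-1.1), 'yaw -0.09', 24), '+y': (np.float64(-0.38), 'yaw 3.06', 22), '-y': (np.float64(-0.02), 'yaw 2.69', 23)}
cork side ctr [ 0.5772 -0.239 ] {'+x': (np.float64(-0.44), 'yaw 2.02', 25), '-x': (np.float64(-2.8), 'yaw 2.10', 22), '+y': (np.float64(-0.57), 'yaw 1.70', 24), '-y': (np.float64(-0.42), 'yaw 2.99', 18)}
blue side centre from diag [ 0.64605485 -0.2007688   0.034     ] [ 0.51111814 -0.27522136  0.034     ] [ 0.5785865  -0.23799508  0.034     ] 0.1541139160003079
```

>>> apply_moves([
  {"linear": [-0.001,-0.002,0.02],"delta_rot": [0,0,8],"fingers": 0},
  {"linear": [-0.001,-0.002,0.05],"delta_rot": [0,0,16],"fingers": 0},
  {"linear": [-0.001,-0.002,0.08],"delta_rot": [0,0,20.3],"fingers": 20},
  {"linear": [-0.001,-0.002,0.1],"delta_rot": [0,0,20.3],"fingers": 20},
  {"linear": [-0.001,-0.002,0.11],"delta_rot": [0,0,20.3],"fingers": 20},
  {"linear": [-0.001,-0.002,0.112],"delta_rot": [0,0,20.3],"fingers": 20},
  {"linear": [-0.001,-0.002,0.112],"delta_rot": [0,0,20.3],"fingers": 20},
  {"linear": [-0.001,-0.002,0.112],"delta_rot": [0,0,20.3],"fingers": 20},
])

```text
time: 22.65
tool_pos: [0.6756, 0.018, 0.0385]
tool_rot: [0.001, 0.683, 0.731, 0.001]
contact_force: [0.4, 0.6, 0.5]
gripper_width: 0.922
```

```bash
python3 -c "
from h import *
st();go(.675,.0205,.004,93.6)
for n in('side','top'): cv2.imwrite(f'pics/{n}12.png',eyes.grab_frame(n)[:,:,::-1]); 
crop('pics/side12.png','pics/s12c.png',230,170,110,100,6)
"
```

```text
pos [0.6756 0.018  0.0385] yaw 93.86 tilt 0.16 F [0.4 0.6 0.5] w 0.922 t 22.65 j6 -0.15
lin [0.0025, -0.0006, 0.0345] rot [0.15, 0.03, 0.26] | t 22.65
```

View pics/s12c.png

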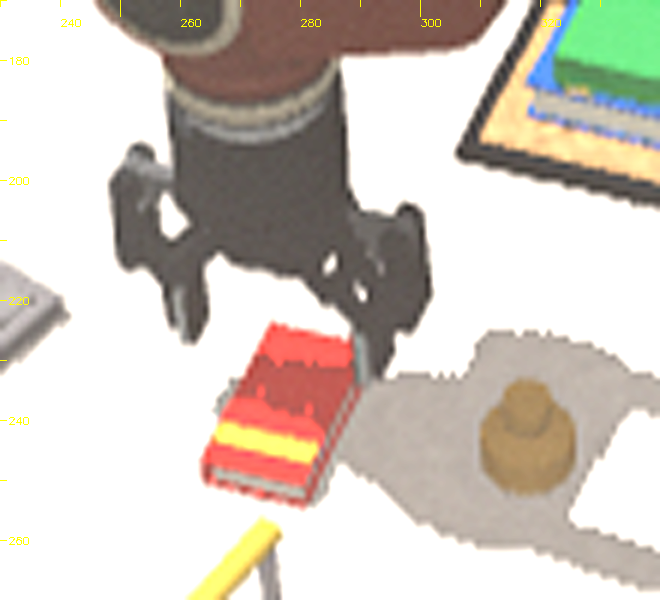

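>>> apply_moves([
  {"linear": [0.0025,-0.0005,0.01],"delta_rot": [0,0,0.2],"fingers": 20},
  {"linear": [0.0025,-0.0005,0.02],"delta_rot": [0,0,0.2],"fingers": 20},
  {"linear": [0.0025,-0.0005,0.028],"delta_rot": [0,0,0.2],"fingers": 20},
  {"linear": [0.0025,-0.0005,0.034],"delta_rot": [0,0,0.2],"fingers": 20},
  {"linear": [0.0025,-0.0005,0.034],"delta_rot": [0,0,0.2],"fingers": 50},
  {"linear": [0.0025,-0.0005,0.034],"delta_rot": [0,0,0.2],"fingers": 80},
  {"linear": [0.0025,-0.0005,0.034],"delta_rot": [0,0,0.2],"fingers": 105},
  {"linear": [0.0025,-0.0005,0.034],"delta_rot": [0,0,0.2],"fingers": 140},
])

```text
time: 23.55
tool_pos: [0.6745, 0.0207, 0.0037]
tool_rot: [0.001, 0.684, 0.729, 0.0]
contact_force: [-0.2, -0.3, -0.5]
gripper_width: 0.564
```

>>> apply_moves([
  {"linear": [0,0,0],"delta_rot": [0,0,0],"fingers": 140},
  {"linear": [0,0,0],"delta_rot": [0,0,0],"fingers": 140},
  {"linear": [0,0,0],"delta_rot": [0,0,0],"fingers": 140},
  {"linear": [0,0,-0.01],"delta_rot": [0,0,0],"fingers": 140},
  {"linear": [0,0,-0.04],"delta_rot": [0,0,0],"fingers": 140},
  {"linear": [0,0,-0.08],"delta_rot": [0,0,0],"fingers": 140},
  {"linear": [0,0,-0.13],"delta_rot": [0,0,0],"fingers": 140},
  {"linear": [0,0,-0.13],"delta_rot": [0,0,0],"fingers": 140},
])

```text
time: 24.35
tool_pos: [0.6785, 0.0205, 0.1424]
tool_rot: [0.006, 0.684, 0.729, 0.005]
contact_force: [0.9, -0.1, 1.5]
gripper_width: 0.564
```

```bash
python3 -c "
from h import *
st();go(.575,-.24,.14,182.2)
for n in('side',): cv2.imwrite(f'pics/{n}13.png',eyes.grab_frame(n)[:,:,::-1]); 
crop('pics/side13.png','pics/s13c.png',230,140,110,100,6)
"
```

```text
pos [0.6785 0.0205 0.1424] yaw 93.65 tilt 0.83 F [ 0.9 -0.1  1.5] w 0.564 t 24.35 j6 -0.14
lin [-0.2534, -0.12, 0.0012] rot [0.56, 0.73, -88.54] | t 24.35
```

View pics/s13c.png

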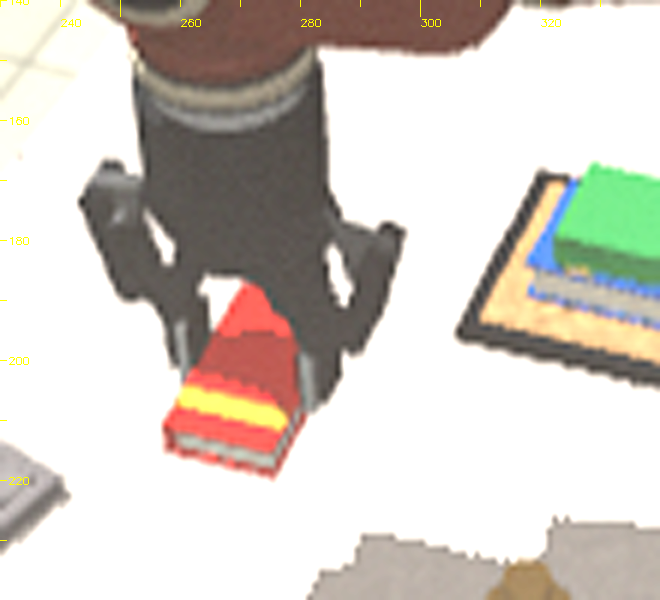

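>>> apply_moves([
  {"linear": [-0.03,-0.014,0],"delta_rot": [0.5,0.7,-8.5],"fingers": 140},
  {"linear": [-0.06,-0.028,0],"delta_rot": [0.5,0.7,-17],"fingers": 140},
  {"linear": [-0.09,-0.042,0],"delta_rot": [0.5,0.7,-25.5],"fingers": 140},
  {"linear": [-0.12,-0.056,0],"delta_rot": [0.5,0.7,-34],"fingers": 140},
  {"linear": [-0.15,-0.07,0],"delta_rot": [0.5,0.7,-42.5],"fingers": 140},
  {"linear": [-0.18,-0.084,0],"delta_rot": [0.5,0.7,-51],"fingers": 140},
  {"linear": [-0.21,-0.098,0],"delta_rot": [0.5,0.7,-59.5],"fingers": 140},
  {"linear": [-0.24,-0.112,0],"delta_rot": [0.5,0.7,-68],"fingers": 140},
])

```text
time: 25.2
tool_pos: [0.5753, -0.2263, 0.1304]
tool_rot: [-0.009, 0.156, 0.988, 0.002]
contact_force: [-0.2, 0.3, -0.3]
gripper_width: 0.569
```

```bash
python3 -c "
from h import *
st();go(.575,-.24,.085,182.2)
"
```

```text
pos [ 0.5753 -0.2263  0.1304] yaw 162.0 tilt 1.04 F [-0.2  0.3 -0.3] w 0.569 t 25.2 j6 -1.75
lin [-0.0048, -0.0131, 0.0453] rot [0.2, -1.03, -20.2] | t 25.2
```

>>> apply_moves([
  {"linear": [-0.005,-0.013,0],"delta_rot": [0.2,-1,-8],"fingers": 140},
  {"linear": [-0.005,-0.013,0.01],"delta_rot": [0.2,-1,-16],"fingers": 140},
  {"linear": [-0.005,-0.013,0.025],"delta_rot": [0.2,-1,-20.2],"fingers": 140},
  {"linear": [-0.005,-0.013,0.04],"delta_rot": [0.2,-1,-20.2],"fingers": 140},
  {"linear": [-0.005,-0.013,0.05],"delta_rot": [0.2,-1,-20.2],"fingers": 140},
  {"linear": [-0.005,-0.013,0.055],"delta_rot": [0.2,-1,-20.2],"fingers": 140},
  {"linear": [-0.005,-0.013,0.055],"delta_rot": [0.2,-1,-20.2],"fingers": 140},
  {"linear": [-0.005,-0.013,0.055],"delta_rot": [0.2,-1,-20.2],"fingers": 140},
])

```text
time: 26.0
tool_pos: [0.5774, -0.2396, 0.0779]
tool_rot: [0.002, -0.016, 1.0, -0.001]
contact_force: [0.4, -0.2, -1.2]
gripper_width: 0.563
```

```bash
python3 -c "
from h import *
st();go(.575,-.24,.058,182.2)
for n in('side',): cv2.imwrite(f'pics/{n}14.png',eyes.grab_frame(n)[:,:,::-1]); 
crop('pics/side14.png','pics/s14c.png',280,110,120,100,6)
"
```

```text
pos [ 0.5774 -0.2396  0.0779] yaw -178.16 tilt 0.23 F [ 0.4 -0.2 -1.2] w 0.563 t 26.0 j6 -2.12
lin [0.0025, -0.0003, 0.0199] rot [-0.13, 0.19, -0.36] | t 26.0
```

View pics/s14c.png

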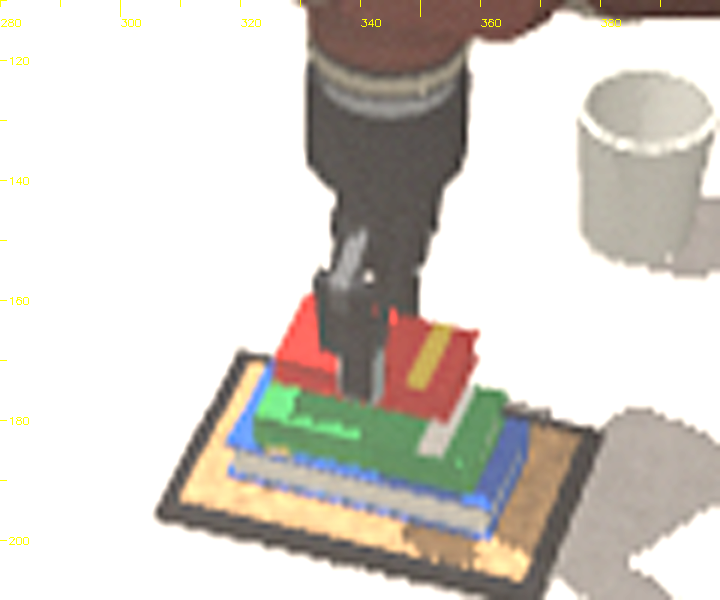

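>>> apply_moves([
  {"linear": [0.002,0,0.008],"delta_rot": [-0.1,0.2,-0.3],"fingers": 140},
  {"linear": [0.002,0,0.014],"delta_rot": [-0.1,0.2,-0.3],"fingers": 140},
  {"linear": [0.002,0,0.018],"delta_rot": [-0.1,0.2,-0.3],"fingers": 140},
  {"linear": [0.002,0,0.0195],"delta_rot": [-0.1,0.2,-0.3],"fingers": 140},
  {"linear": [0.002,0,0.0195],"delta_rot": [-0.1,0.2,-0.3],"fingers": 140},
  {"linear": [0.002,0,0.0195],"delta_rot": [-0.1,0.2,-0.3],"fingers": 140},
  {"linear": [0.002,0,0.0195],"delta_rot": [-0.1,0.2,-0.3],"fingers": 140},
  {"linear": [0.002,0,0.0195],"delta_rot": [-0.1,0.2,-0.3],"fingers": 140},
])

```text
time: 26.85
tool_pos: [0.5752, -0.2397, 0.0581]
tool_rot: [-0.0, -0.019, 1.0, -0.0]
contact_force: [0.5, 0.2, -0.7]
gripper_width: 0.573
```

```bash
python3 -c "
from h import *
st();go(.575,-.24,.058,182.2)
"
```

```text
pos [ 0.5752 -0.2397  0.0581] yaw -177.85 tilt 0.03 F [ 0.5  0.2 -0.7] w 0.573 t 26.85 j6 -2.12
lin [0.0003, -0.0003, 0.0001] rot [-0.02, -0.03, -0.05] | t 26.85
```

Just about touching; I'll lower 1 mm more and release.

>>> apply_moves([
  {"linear": [0,0,0.0008],"delta_rot": [0,0,0],"fingers": 140},
  {"linear": [0,0,0.0008],"delta_rot": [0,0,0],"fingers": 125},
  {"linear": [0,0,0.0008],"delta_rot": [0,0,0],"fingers": 100},
  {"linear": [0,0,0.0008],"delta_rot": [0,0,0],"fingers": 70},
  {"linear": [0,0,0.0008],"delta_rot": [0,0,0],"fingers": 40},
  {"linear": [0,0,-0.02],"delta_rot": [0,0,0],"fingers": 40},
  {"linear": [0,0,-0.06],"delta_rot": [0,0,0],"fingers": 80},
  {"linear": [0,0,-0.1],"delta_rot": [0,0,0],"fingers": 120},
])

```text
time: 27.65
tool_pos: [0.5744, -0.2392, 0.1579]
tool_rot: [-0.001, -0.019, 1.0, 0.001]
contact_force: [1.5, -0.3, -0.2]
gripper_width: 0.539
```

```bash
python3 -c "
from h import *
st();go(.5645,-.0027,.14,182)
"
```

```text
pos [ 0.5744 -0.2392  0.1579] yaw -177.85 tilt 0.18 F [ 1.5 -0.3 -0.2] w 0.539 t 27.65 j6 -2.12
lin [0.001, 0.2367, 0.0182] rot [0.06, -0.17, 0.15] | t 27.65
```

>>> apply_moves([
  {"linear": [0,0.04,0],"delta_rot": [0,0,0],"fingers": 120},
  {"linear": [0,0.08,0],"delta_rot": [0,0,0],"fingers": 120},
  {"linear": [0,0.12,0],"delta_rot": [0,0,0],"fingers": 120},
  {"linear": [0,0.16,0],"delta_rot": [0,0,0],"fingers": 120},
  {"linear": [0,0.2,0],"delta_rot": [0,0,0],"fingers": 120},
  {"linear": [0,0.23,0.01],"delta_rot": [0,0,0],"fingers": 120},
  {"linear": [0.001,0.2367,0.03],"delta_rot": [0,0,0],"fingers": 120},
  {"linear": [0.001,0.2367,0.05],"delta_rot": [0,0,0],"fingers": 120},
])

```text
time: 28.45
tool_pos: [0.5655, -0.0015, 0.108]
tool_rot: [0.0, -0.02, 1.0, -0.0]
contact_force: [0.1, -0.4, -0.6]
gripper_width: 0.532
```

```bash
python3 -c "
from h import *
st();go(.5645,-.0027,.07,182)
for n in('side','top'): cv2.imwrite(f'pics/{n}15.png',eyes.grab_frame(n)[:,:,::-1]); 
crop('pics/side15.png','pics/s15c.png',270,130,130,130,5)
crop('pics/top15.png','pics/t15c.png',385,165,80,105,5)
crop('pics/top0.png','pics/w1.png',300,200,50,50,10)
crop('pics/side0.png','pics/w2.png',295,220,45,40,12)
"
```

```text
pos [ 0.5655 -0.0015  0.108 ] yaw -177.7 tilt 0.06 F [ 0.1 -0.4 -0.6] w 0.532 t 28.45 j6 -1.75
lin [0.0011, -0.0011, 0.038] rot [-0.02, 0.05, 0.3] | t 28.45
```

View pics/s15c.png

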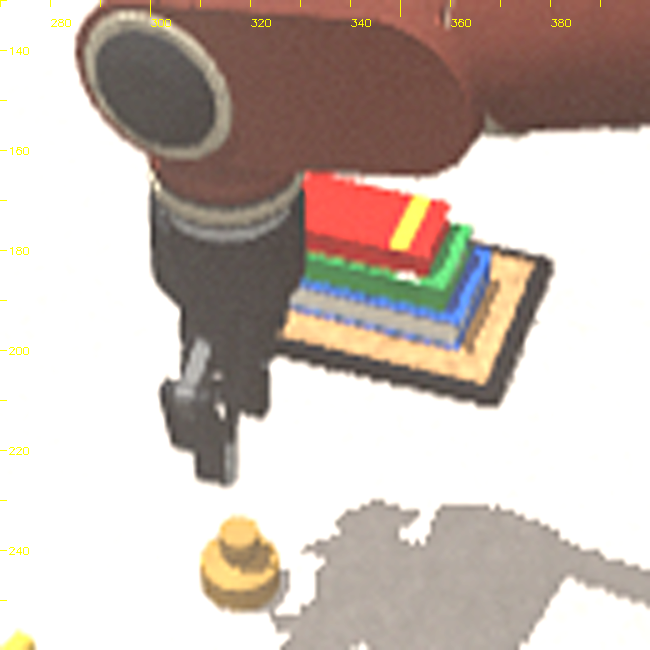

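View pics/t15c.png

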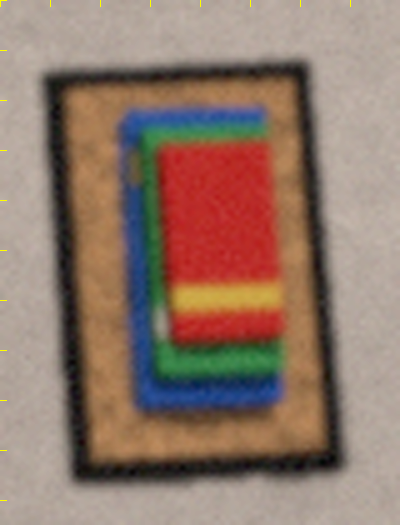

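View pics/w1.png

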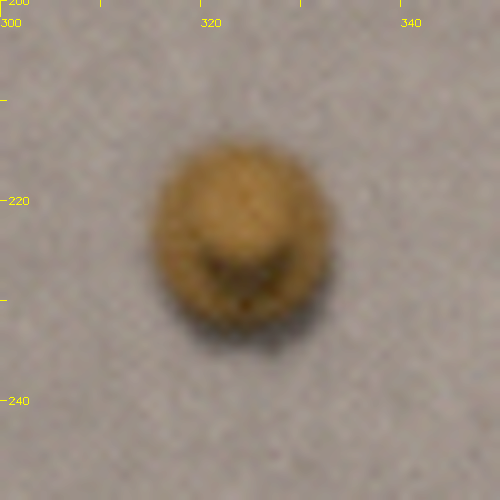

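View pics/w2.png

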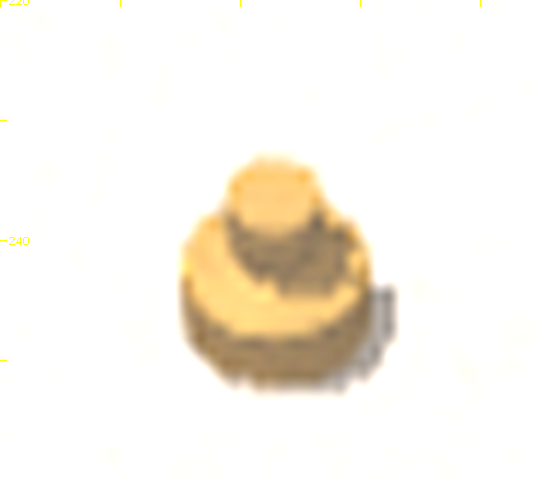

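```bash
python3 -c "
from h import *
corners('top',.072,.09,.05,[(157,143),(268,141),(284,340),(172,343)],385,165,5,'red')
print(pt('top',244/10-.45+300,214/10-.45+200,.044),pt('side',275/12-.45+295,195/12-.45+220,.044), 'disc',pt('top',242/10-.45+300,235/10-.45+200,.012),pt('side',276/12-.45+295,270/12-.45+220,.02))
"
```

```text
red top ctr [ 0.5754 -0.2394] yaw -178.16 maxerr 0.0014 sides [0.0506 0.0916 0.0505 0.092 ]
[ 0.56287776 -0.00303736  0.044     ] [5.65237921e-01 2.56520176e-04 4.40000000e-02] disc [ 0.56339976 -0.00303903  0.012     ] [0.56473755 0.00193209 0.02      ]
```

>>> apply_moves([
  {"linear": [0.001,0,0.03],"delta_rot": [0,0,0],"fingers": 110},
  {"linear": [0.001,0,0.055],"delta_rot": [0,0,0],"fingers": 110},
  {"linear": [0.001,0,0.07],"delta_rot": [0,0,0],"fingers": 110},
  {"linear": [0.001,0,0.078],"delta_rot": [0,0,0],"fingers": 110},
  {"linear": [0.001,0,0.082],"delta_rot": [0,0,0],"fingers": 110},
  {"linear": [0.001,0,0.082],"delta_rot": [0,0,0],"fingers": 110},
  {"linear": [0.001,0,0.082],"delta_rot": [0,0,0],"fingers": 110},
  {"linear": [0.001,0,0.082],"delta_rot": [0,0,0],"fingers": 110},
])

```text
time: 29.35
tool_pos: [0.5651, -0.0034, 0.0271]
tool_rot: [0.001, -0.019, 1.0, -0.0]
contact_force: [0.0, 0.4, 0.2]
gripper_width: 0.565
```

```bash
python3 -c "
from h import *
st()
for n in('side',): cv2.imwrite(f'pics/{n}16.png',eyes.grab_frame(n)[:,:,::-1]); 
crop('pics/side16.png','pics/s16c.png',280,190,80,70,8)
"
```

```text
pos [ 0.5651 -0.0034  0.0271] yaw -177.85 tilt 0.08 F [0.  0.4 0.2] w 0.565 t 29.35 j6 -1.75
```

View pics/s16c.png

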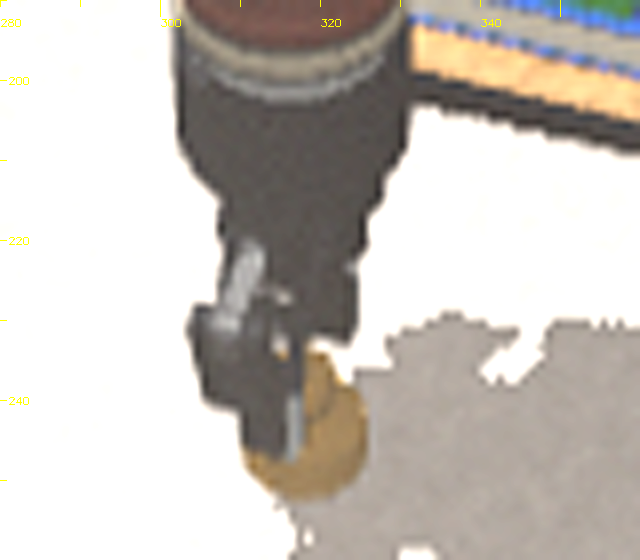

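```bash
python3 -c "
from h import *
for x in(.554,.565,.576): print(x,proj('side',(x,-.0034+.024,.033)),proj('side',(x,-.0034+.036,.033)))
print(proj('side',(.5642,-.001,.044)),proj('side',(.5651,-.0034,.044)))
"
```

```text
0.554 [318.5907752  244.88754685] [316.93456226 248.06474476]
0.565 [314.81681349 243.77442692] [313.14370688 246.93909267]
0.576 [311.0582767  242.66589966] [309.36841827 245.81811914]
[317.99344741 235.57892797] [318.01409919 234.87202957]
```

>>> apply_moves([
  {"linear": [0.001,0,0.001],"delta_rot": [0,0,0],"fingers": 140},
  {"linear": [0.001,0,0.001],"delta_rot": [0,0,0],"fingers": 170},
  {"linear": [0.001,0,0.001],"delta_rot": [0,0,0],"fingers": 190},
  {"linear": [0.001,0,0.001],"delta_rot": [0,0,0],"fingers": 220},
  {"linear": [0.001,0,0.001],"delta_rot": [0,0,0],"fingers": 220},
  {"linear": [0.001,0,0.001],"delta_rot": [0,0,0],"fingers": 220},
  {"linear": [0.001,0,0.001],"delta_rot": [0,0,0],"fingers": 220},
  {"linear": [0.001,0,0.001],"delta_rot": [0,0,0],"fingers": 220},
])

```text
time: 30.2
tool_pos: [0.5634, -0.0029, 0.0253]
tool_rot: [-0.0, -0.019, 1.0, 0.0]
contact_force: [-2.6, 4.5, 5.0]
gripper_width: 0.236
```

```bash
python3 -c "
from h import *
st()"
```

```text
pos [ 0.5634 -0.0029  0.0253] yaw -177.85 tilt 0.03 F [-2.6  4.5  5. ] w 0.236 t 30.2 j6 -1.75
```

>>> apply_moves([
  {"linear": [0,0,-0.01],"delta_rot": [0,0,0],"fingers": 220},
  {"linear": [0,0,-0.03],"delta_rot": [0,0,0],"fingers": 220},
  {"linear": [0,0,-0.06],"delta_rot": [0,0,0],"fingers": 220},
  {"linear": [0,0,-0.1],"delta_rot": [0,0,0],"fingers": 220},
  {"linear": [0,0,-0.13],"delta_rot": [0,0,0],"fingers": 220},
  {"linear": [0,0,-0.13],"delta_rot": [0,0,0],"fingers": 220},
  {"linear": [0,0,-0.13],"delta_rot": [0,0,0],"fingers": 220},
  {"linear": [0,0,-0.13],"delta_rot": [0,0,0],"fingers": 220},
])

```text
time: 31.0
tool_pos: [0.5616, -0.0033, 0.1521]
tool_rot: [-0.003, -0.019, 1.0, -0.0]
contact_force: [-0.5, -0.9, -3.6]
gripper_width: 0.238
```

```bash
python3 -c "
from h import *
st();go(.575,-.24,.155,182.2)
for n in('side',): cv2.imwrite(f'pics/{n}17.png',eyes.grab_frame(n)[:,:,::-1]); 
crop('pics/side17.png','pics/s17c.png',280,150,80,80,7)
"
```

```text
pos [ 0.5616 -0.0033  0.1521] yaw -177.86 tilt 0.31 F [-0.5 -0.9 -3.6] w 0.238 t 31.0 j6 -1.75
lin [-0.0045, -0.2371, -0.0029] rot [0.0, -0.31, -0.06] | t 31.0
```

View pics/s17c.png

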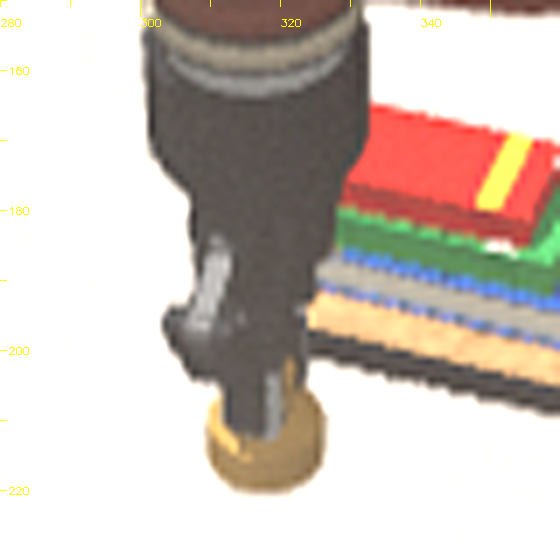

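>>> apply_moves([
  {"linear": [-0.001,-0.04,-0.003],"delta_rot": [0,-0.3,0],"fingers": 220},
  {"linear": [-0.0015,-0.08,-0.003],"delta_rot": [0,-0.3,0],"fingers": 220},
  {"linear": [-0.002,-0.12,-0.003],"delta_rot": [0,-0.3,0],"fingers": 220},
  {"linear": [-0.003,-0.16,-0.003],"delta_rot": [0,-0.3,0],"fingers": 220},
  {"linear": [-0.004,-0.2,-0.003],"delta_rot": [0,-0.3,0],"fingers": 220},
  {"linear": [-0.0045,-0.23,-0.003],"delta_rot": [0,-0.3,0],"fingers": 220},
  {"linear": [-0.0045,-0.237,-0.003],"delta_rot": [0,-0.3,0],"fingers": 220},
  {"linear": [-0.0045,-0.237,-0.003],"delta_rot": [0,-0.3,0],"fingers": 220},
])

```text
time: 31.85
tool_pos: [0.5757, -0.2404, 0.1558]
tool_rot: [0.001, -0.018, 1.0, 0.001]
contact_force: [-0.0, 0.3, -2.4]
gripper_width: 0.238
```

```bash
python3 -c "
from h import *
st();go(.575,-.24,.099,182.2)
"
```

```text
pos [ 0.5757 -0.2404  0.1558] yaw -177.96 tilt 0.13 F [-0.   0.3 -2.4] w 0.238 t 31.85 j6 -2.12
lin [0.0007, 0.0003, 0.0568] rot [0.1, 0.08, -0.16] | t 31.85
```

>>> apply_moves([
  {"linear": [0,0,0.015],"delta_rot": [0.1,0.1,0],"fingers": 220},
  {"linear": [0,0,0.03],"delta_rot": [0.1,0.1,0],"fingers": 220},
  {"linear": [0,0,0.042],"delta_rot": [0.1,0.1,0],"fingers": 220},
  {"linear": [0,0,0.05],"delta_rot": [0.1,0.1,0],"fingers": 220},
  {"linear": [0,0,0.055],"delta_rot": [0.1,0.1,0],"fingers": 220},
  {"linear": [0,0,0.057],"delta_rot": [0.1,0.1,0],"fingers": 220},
  {"linear": [0,0,0.057],"delta_rot": [0.1,0.1,0],"fingers": 220},
  {"linear": [0,0,0.057],"delta_rot": [0.1,0.1,0],"fingers": 220},
])

```text
time: 32.65
tool_pos: [0.5775, -0.2402, 0.1018]
tool_rot: [0.002, -0.019, 1.0, -0.001]
contact_force: [-0.2, 0.6, -2.0]
gripper_width: 0.237
```

```bash
python3 -c "
from h import *
st()
for n in('side',): cv2.imwrite(f'pics/{n}18.png',eyes.grab_frame(n)[:,:,::-1]); 
crop('pics/side18.png','pics/s18c.png',280,110,120,100,6)
"
```

```text
pos [ 0.5775 -0.2402  0.1018] yaw -177.85 tilt 0.28 F [-0.2  0.6 -2. ] w 0.237 t 32.65 j6 -2.12
```

View pics/s18c.png

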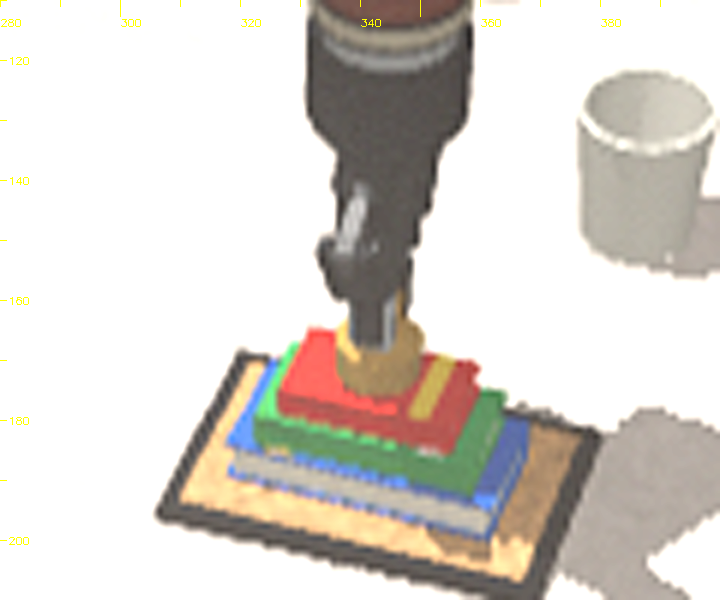

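>>> apply_moves([
  {"linear": [0,0,0],"delta_rot": [0,0,0],"fingers": 220},
  {"linear": [0,0,0],"delta_rot": [0,0,0],"fingers": 220},
  {"linear": [0,0,0],"delta_rot": [0,0,0],"fingers": 220},
  {"linear": [0,0,0],"delta_rot": [0,0,0],"fingers": 220},
  {"linear": [0,0,0],"delta_rot": [0,0,0],"fingers": 220},
  {"linear": [0,0,0],"delta_rot": [0,0,0],"fingers": 220},
  {"linear": [0,0,0],"delta_rot": [0,0,0],"fingers": 220},
  {"linear": [0,0,0],"delta_rot": [0,0,0],"fingers": 220},
])

```text
time: 33.5
tool_pos: [0.577, -0.2399, 0.101]
tool_rot: [0.001, -0.019, 1.0, -0.001]
contact_force: [-1.0, -1.0, -3.0]
gripper_width: 0.239
```

```bash
python3 -c "
from h import *
st();go(.5752,-.24,.0973,182.2)"
```

```text
pos [ 0.577  -0.2399  0.101 ] yaw -177.85 tilt 0.19 F [-1. -1. -3.] w 0.239 t 33.5 j6 -2.12
lin [0.0018, -0.0001, 0.0037] rot [-0.11, 0.16, -0.05] | t 33.5
```

>>> apply_moves([
  {"linear": [0.0015,0,0.001],"delta_rot": [-0.1,0.2,0],"fingers": 220},
  {"linear": [0.0015,0,0.002],"delta_rot": [-0.1,0.2,0],"fingers": 220},
  {"linear": [0.0015,0,0.003],"delta_rot": [-0.1,0.2,0],"fingers": 220},
  {"linear": [0.0015,0,0.0035],"delta_rot": [-0.1,0.2,0],"fingers": 220},
  {"linear": [0.0015,0,0.0035],"delta_rot": [-0.1,0.2,0],"fingers": 220},
  {"linear": [0.0015,0,0.0035],"delta_rot": [-0.1,0.2,0],"fingers": 220},
  {"linear": [0.0015,0,0.0035],"delta_rot": [-0.1,0.2,0],"fingers": 220},
  {"linear": [0.0015,0,0.0035],"delta_rot": [-0.1,0.2,0],"fingers": 220},
])

```text
time: 34.3
tool_pos: [0.5755, -0.24, 0.0975]
tool_rot: [-0.0, -0.019, 1.0, -0.0]
contact_force: [0.5, -0.2, -2.6]
gripper_width: 0.237
```

```bash
python3 -c "
from h import *
st();go(.5752,-.24,.0973,182.2)"
```

```text
pos [ 0.5755 -0.24    0.0975] yaw -177.85 tilt 0.04 F [ 0.5 -0.2 -2.6] w 0.237 t 34.3 j6 -2.12
lin [0.0003, -0.0, 0.0002] rot [-0.01, -0.04, -0.05] | t 34.3
```

Not yet in contact, so I'll go down 1 mm more.

>>> apply_moves([
  {"linear": [0,0,0.0005],"delta_rot": [0,0,0],"fingers": 220},
  {"linear": [0,0,0.001],"delta_rot": [0,0,0],"fingers": 220},
  {"linear": [0,0,0.001],"delta_rot": [0,0,0],"fingers": 220},
  {"linear": [0,0,0.001],"delta_rot": [0,0,0],"fingers": 220},
  {"linear": [0,0,0.001],"delta_rot": [0,0,0],"fingers": 220},
  {"linear": [0,0,0.001],"delta_rot": [0,0,0],"fingers": 220},
  {"linear": [0,0,0.001],"delta_rot": [0,0,0],"fingers": 220},
  {"linear": [0,0,0.001],"delta_rot": [0,0,0],"fingers": 220},
])

```text
time: 35.1
tool_pos: [0.5758, -0.24, 0.0972]
tool_rot: [-0.0, -0.019, 1.0, -0.0]
contact_force: [-2.0, 3.0, 5.1]
gripper_width: 0.24
```

```bash
python3 -c "
from h import *
st()"
```

```text
pos [ 0.5758 -0.24    0.0972] yaw -177.85 tilt 0.03 F [-2.   3.   5.1] w 0.24 t 35.1 j6 -2.12
```

Contact is made (+5 N), so I'll release and retreat.

>>> apply_moves([
  {"linear": [0,0,-0.0005],"delta_rot": [0,0,0],"fingers": 190},
  {"linear": [0,0,-0.0005],"delta_rot": [0,0,0],"fingers": 160},
  {"linear": [0,0,-0.0005],"delta_rot": [0,0,0],"fingers": 120},
  {"linear": [0,0,-0.0005],"delta_rot": [0,0,0],"fingers": 100},
  {"linear": [0,0,-0.0005],"delta_rot": [0,0,0],"fingers": 100},
  {"linear": [0,0,-0.02],"delta_rot": [0,0,0],"fingers": 100},
  {"linear": [0,0,-0.06],"delta_rot": [0,0,0],"fingers": 100},
  {"linear": [0,0,-0.1],"delta_rot": [0,0,0],"fingers": 100},
])

```text
time: 35.9
tool_pos: [0.5748, -0.2396, 0.1963]
tool_rot: [-0.002, -0.019, 1.0, 0.001]
contact_force: [0.5, -0.8, 0.4]
gripper_width: 0.613
```

>>> apply_moves([
  {"linear": [0.03,0.03,-0.03],"delta_rot": [0,0,0],"fingers": 100},
  {"linear": [0.06,0.07,-0.03],"delta_rot": [0,0,0],"fingers": 100},
  {"linear": [0.09,0.11,-0.03],"delta_rot": [0,0,0],"fingers": 100},
  {"linear": [0.12,0.15,-0.03],"delta_rot": [0,0,0],"fingers": 100},
  {"linear": [0.13,0.19,-0.03],"delta_rot": [0,0,0],"fingers": 100},
  {"linear": [0.13,0.22,-0.03],"delta_rot": [0,0,0],"fingers": 100},
  {"linear": [0.13,0.24,-0.03],"delta_rot": [0,0,0],"fingers": 100},
  {"linear": [0.13,0.24,-0.03],"delta_rot": [0,0,0],"fingers": 100},
])

```text
time: 36.7
tool_pos: [0.4364, -0.0032, 0.2267]
tool_rot: [0.0, -0.021, 1.0, -0.0]
contact_force: [-0.1, -0.4, 0.8]
gripper_width: 0.608
```

```bash
python3 -c "
from h import *
st()
for n in('side','top'): cv2.imwrite(f'pics/{n}19.png',eyes.grab_frame(n)[:,:,::-1]); 
crop('pics/side19.png','pics/s19c.png',290,120,110,90,7)
crop('pics/top19.png','pics/t19c.png',385,165,80,105,5)
"
```

```text
pos [ 0.4364 -0.0032  0.2267] yaw -177.65 tilt 0.01 F [-0.1 -0.4  0.8] w 0.608 t 36.7 j6 -1.79
```

View pics/s19c.png

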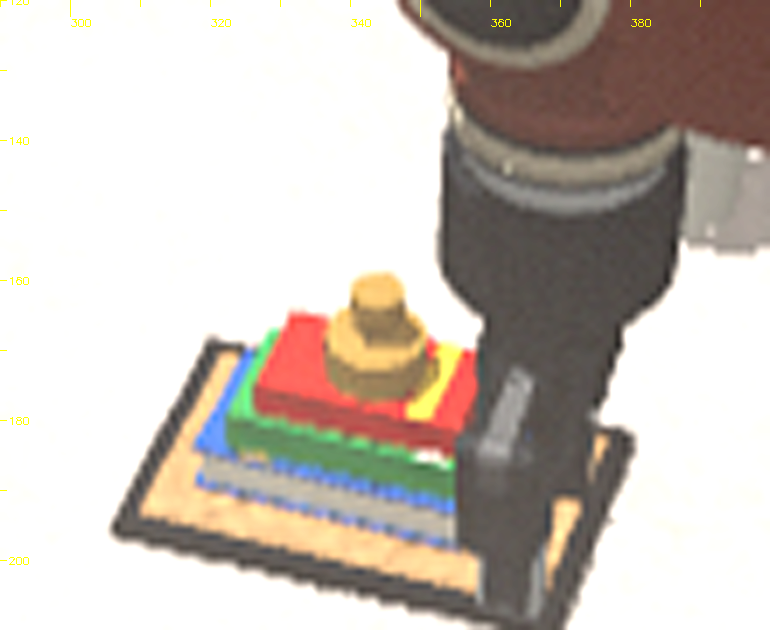

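View pics/t19c.png

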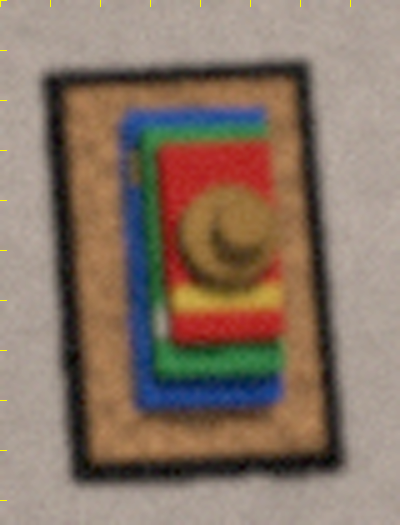

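View pics/side19.png

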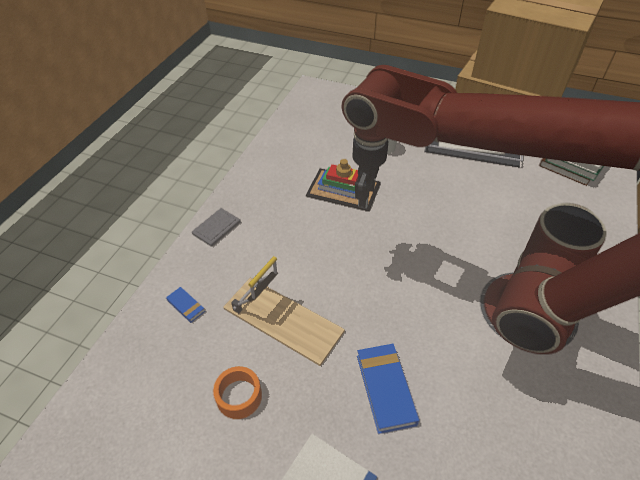

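```bash
python3 -c "
from h import *
print('disc',pt('top',229/5-.4+385,237/5-.4+165,.085),'red ctr top was .5754,-.2394')
crop('pics/top19.png','pics/t19j.png',90,150,180,150,4)
crop('pics/side19.png','pics/s19j.png',215,250,120,100,6)
# bar expected rod ends at theta=.85
d=np.array([.981,-.196,0]);n=np.array([.196,.981,0]);o=np.array([.5690,.2490,0])
for s in(-.046,.046):
  P=o+.0277*d+s*n+[0,0,.1676]; print(proj('side',P),proj('top',P))
"
```

```text
disc [ 0.57477217 -0.24033939  0.085     ] red ctr top was .5754,-.2394
[275.79915788 257.99360059] [227.03493997 199.54693034]
[251.07774357 285.46682223] [183.49531436 191.21991573]
```

View pics/t19j.png

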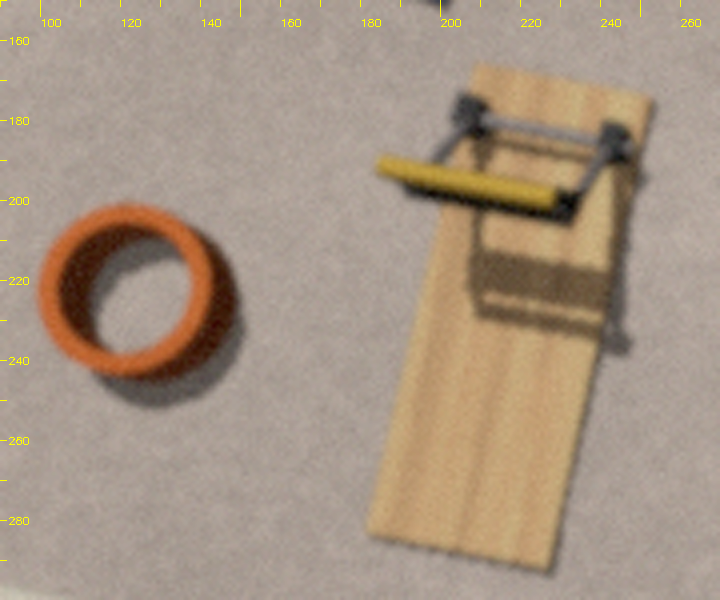

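View pics/s19j.png

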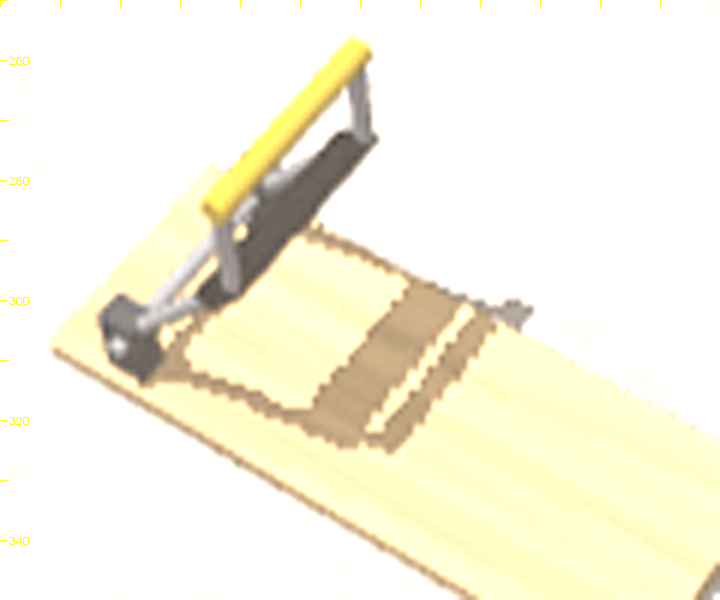

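The bar is at its stop: the rod ends at side pixels (275,258) and (250,285) match the predicted pixels for 0.85 rad. The stack and weight are centred. Handing the job in.

```bash
python3 -c "
from plant import job_done
print(job_done())"
```

```text
the job is handed in; nothing more can be done
None
```

The job is handed in, about 37 s into the 136 s allowed. I raised the hold-down bar to its stop and left it up. The blue book was drawn 90 mm out from under it and laid on the board. The green book, the red book and the brass weight (knob up) followed, in that order.

**Last checks:**
- **Bar:** the handle rod's ends are within about 1 pixel of where they should be at 0.85 rad.
- **Books:** the blue, green and red book centres are within about 2 mm of the board's centre. I checked blue and red from the pictures taken as each was placed, not again at the end.
- **Weight:** it stands about 1 mm from the red book's centre.
- **Bystanders:** the arm never touched the tape or the mug. The tape is where it started in the last pictures. The mug was mostly hidden by the arm in the last side view, so I did not re-measure it.
- **Forces:** the most I read was about 13 N, pressing the bar against its stop.

**Disagreements:** the two cameras differed by up to 7 mm sideways near the jig and 2–4 mm elsewhere, so I used their averages, which the centred grip on the blue book bore out. Edge measurements of the book angles scattered by about 1–2°, but the books were released at 2.15° against about 2.3° measured for the board.

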